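# Break down the disc-cutting stack

## Task

The discs are cut, so take the disc-cutting stack apart from the top down, one piece at a time, setting each piece in its place before touching the next: draw the gold-coloured punch straight up out of the cutter without dragging or lifting the cutter, and stand it upright in the empty bay of the wooden punch caddy; put the cutter flat in its blue-lined wooden case; lay the yellow pad square in the middle of the white tile; and lay the steel bench block square in the middle of the black rubber mat, ready for hammering. Set things down rather than drop them, let go of everything, and leave the hammer and the glue bottle where they are.

Things in the scene. Friction and masses are not known exactly. Their poses are not given: they have to be found in the camera images.
- punch: Gold-coloured (coated steel) punch: round bar 16 mm across, 64 mm long, top rim bevelled, 0.08-0.13 kg. At the start it stands upright in the cutter's central hole (17 mm bore, 30 mm deep, right through), its foot on the pad, 34 mm of it standing out above the cutter. Origin: centre of its foot; z up along it.
- cutter: Disc cutter: block 66 (x) x 44 (y) x 30 (z) mm, dark steel die plate below a bright aluminium guide plate with a slot between; three holes along x (17 mm in the centre, 11 and 8 mm beside it). 0.47-0.69 kg. Lies loose on the pad, nearly parallel to it. Origin: centre of its underside, below the central hole; z up.
- pad: The urethane pad: a yellow slab 84 (x) x 54 (y) x 12 (z) mm, 0.06 kg, hard enough not to give when gripped. It lies loose on the steel block, under the cutter, nearly parallel to both. Origin: centre of its underside; z up.
- block: The bench block: a bright steel slab 96 (x) x 64 (y) x 16 (z) mm, 0.61 to 0.87 kg, lying on the bench at the bottom of the stack. Origin: centre of its underside; z up.
- caddy: Punch caddy: wooden box, fixed, three bays along x. Origin: at bench level under the centre of the EMPTY bay, 40 x 40 mm inside, floor 4 mm above the bench, walls 4 mm thick, 29.5 mm high. Two thinner gold punches stand in the other bays at x = +37 and +69 mm, tops 56 and 50 mm above the bench. The box spans x -24 to 88, y -24 to 24 mm; z up.
- case: The cutter's case: an open shallow dark wooden box lined with blue felt, fixed to the bench, 110 (x) x 90 (y) mm outside, 100 x 80 mm inside, walls 5 mm thick and 16 mm high, inner floor 5 mm above the bench. Origin: centre of its underside at bench level; z up.
- tile: The white tile: a glazed ceramic tile with a terracotta edge, 150 (x) x 100 (y) mm, its top 8 mm above the bench, fixed. Origin: centre of its underside at bench level; z up.
- mat: The rubber mat: a black rubber slab 136 (x) x 100 (y) mm, its top 6 mm above the bench, fixed. Origin: centre of its underside at bench level; z up.
- hammer: Bystander: a brass-headed hammer lying on the bench, wooden handle along its x (from -142 to +95 mm), head 70 mm long along y at x = +95 mm, 25 mm high. Origin: on the bench under the handle.
- bottle: Bystander: a small black glue bottle with a grey nozzle, 30 mm in diameter and 84 mm high, standing on the bench. Origin: centre of its underside.
Mind the look-alikes: they are no part of the job. Several things look just like the caddy: the one meant starts farthest to the robot's right. Leave any green look-alike of the block alone.

How it is judged:
By the outcome, as a careful person would: the job done as asked, in the order asked, and still so for the second after the job is handed in, with the robot touching nothing.
It also fails if it takes over 144 s, if anything falls off the work surface, if the arm or the gripper's body presses on something with over 40 N, if the wrist force passes 120 N, or if a joint passes its speed limit or range.

## Robot

A 6-joint arm with a two-finger parallel gripper is mounted at the origin on the work surface. World frame = base frame: x ahead of the robot, y to its left, z up, the work surface at z = 0. Lengths are in m, angles in rad, forces in N, time in s.
With the tool pointing down it reaches from about 0.375 to 0.925 m from the base axis. Payload 5.7 kg.
Tool frame: the origin (TCP) lies midway between the tips of the shut fingers; the grasp point (between the pads) lies manip.grasp_offset behind it (manip.grasp_offset is the distance from the TCP to the grasp point, in m); z points along the fingers, y is the line along which they close (so a half turn about z gives the same grasp; the last joint's range is limited). The gripper opens to 88 mm and grips with 3 to 60 N. Pads are 20 mm wide; open, the fingers measure 115 mm over their backs; the gripper's body (75 mm by 178 mm) begins 61 mm behind the grasp point.
Start: joints at [-1.279, 0.359, 1.51, -0, 1.272, -0.115], TCP at [0.237, -0.551, 0.188] pointing down, gripper open.
Joint ranges: [-2.97, 2.97], [-1.01, 2.36], [0.21, 2.38], [-0.96, 4.11], [0.2, 2.71], [-2.98, 2.98]. Speed limits (rad/s): [2.39, 2.39, 3.14, 3.14, 3.14, 3.14].

## Interface

Orientations are given as a 3x3 rotation matrix whose columns are the frame's x, y, z axes.
In Python, from workcell import manip gives the robot as it stands.
- The arm moves only by the tool apply_moves, never from a script. Its argument "moves" is a list of rows, each an object with "offset": the shift along the tool's x, y, z in cm, a list of three; "spin": the turn about the tool's z in rad; "hand": the closure, from 0 (fully open) to 1 (shut). A call has 1 to 12 rows; each row is the pose to reach, as a shift and turn from the pose commanded when the call began, along the tool's axes at that moment; what a row does not reach only later rows make up. A row lasts 1/10 s, in which the tool goes at most 50 mm and 8.59 degrees, less where a joint would pass 70% of its speed; a pose out of reach is approached as far as the arm can. A call with a gripper value outside its range is refused whole. The fingers move at their own pace and stop on an object; "grip_force" is the grip in N (left out, the last holds). Time passes only in rows, so rows that repeat a pose let the fingers close. It gives the time, the measured TCP pose, the force, the opening and the grip force at its end, in the units of the state.
- manip.get_obs(): the state, without advancing time (a new reading comes with each control period).
- manip.grab_frame(name): name is "scene" or "side" or "wrist"; returns a dict with "frame" (400x640x3 uint8, red, green, blue), "z_map" (400x640 float32, m along the optical axis (not along the pixel's ray), 0 where there is no reading), "vfov" (degrees; the focal length in pixels is half the picture's height over the tangent of half this angle, whatever the lens; pixels are square), "cx", "cy" (the principal point, pixels), "extrinsics" (4x4, takes a point from camera to world coordinates); the wrist camera has in their place "T_tool_cam" (4x4, takes a point from camera to tool coordinates, whose origin is the TCP and whose axes are the flange's). Camera axes: x right, y up, looking along -z (the intrinsics and any distortion apply to the point x, -y, -z); pixel columns grow to the right and rows downward; lengths in m; the calibration is good to about 2 mm. A picture is of the moment at which its call begins: read the wrist's pose just before it.
- manip.hand_in(): hands the job in; it is judged then, once.
The state is a dict: "time": time; "joints": joint angles; "qvel": joint speeds; "effort": joint torques, N m; "ee_pos": TCP position; "orientation": TCP orientation; "ft_force": force on the tool from outside, world axes, zero at the start; "ft_torque": the same for the moment, N m; "finger_gap": finger opening in m; "gripper_force": force on a finger pad.
Only numpy, scipy, OpenCV 4.12 (cv2) and the standard library are available. Lean on these libraries where they do the work, as an engineer would, in place of code of your own. Each camera call takes 0.05 s, during which the arm holds its last target. There are 200 camera calls.

## Working session

There is one attempt and no reset: what is moved stays moved. The work goes in short steps, Python scripts to look and compute and a tool call to move; the robot and the scene stay as the last step left them, time stands still between calls to the robot, and variables do not carry over. Pictures are saved under pics/ and viewed, at most 14 in all, crops included, and the job is handed in when it is done.

Besides the shell and the picture viewer there is one more tool, called after ">>>" as name([rows], argument=value, ...), one row to a line, values as JSON. apply_moves: Moves the arm, as the interface text tells. Its arguments: {"type":"object","properties":{"moves":{"type":"array"},"grip_force":{"type":"number"}},"required":["moves"]}

```bash
ls; mkdir -p pics
cat > h.py <<'E'
import numpy as np, cv2, pickle
from workcell import manip
def grab(n):
    o=manip.get_obs(); f=manip.grab_frame(n); f['obs']=o
    H=f['frame'].shape[0]; f['f']=H/2/np.tan(np.radians(f['vfov'])/2)
    if n=='wrist':
        T=np.eye(4);T[:3,:3]=np.array(o['orientation']);T[:3,3]=o['ee_pos']; f['E']=T@np.array(f['T_tool_cam'])
    else: f['E']=np.array(f['extrinsics'])
    return f
def save(f,p,crop=None,s=1):
    im=f['frame']
    if crop: im=im[crop[1]:crop[3],crop[0]:crop[2]]
    cv2.imwrite('pics/'+p,cv2.resize(im[...,::-1],None,fx=s,fy=s,interpolation=cv2.INTER_CUBIC))
def ray(f,uv):
    uv=np.atleast_2d(np.float64(uv))
    d=np.c_[(uv[:,0]-f['cx'])/f['f'],-(uv[:,1]-f['cy'])/f['f'],-np.ones(len(uv))]
    return f['E'][:3,3],d@f['E'][:3,:3].T
def onz(f,uv,z):
    o,d=ray(f,uv); return o+d*((z-o[2])/d[:,2])[:,None]
def cloud(f):
    H,W=f['z_map'].shape;u,v=np.meshgrid(np.arange(W),np.arange(H))
    o,d=ray(f,np.c_[u.ravel(),v.ravel()]); return (o+d*f['z_map'].ravel()[:,None]).reshape(H,W,3)
E
python3 - <<'E'
from h import *
print(manip.grasp_offset)
for n in('scene','side','wrist'):
    f=grab(n);save(f,n+'0.png');pickle.dump(f,open(n+'0.pkl','wb'))
    print(n,f['f'],f['cx'],f['cy'],np.round(f['E'],3).tolist(),{k:v for k,v in f.items() if k not in('frame','z_map','E','obs','extrinsics')}.keys())
print(f['obs'])
E
```

```text
pics
0.0187
scene 460.2693929452025 321.107359445283 201.9505913078179 [[-0.649, -0.565, 0.509, 1.047], [0.761, -0.471, 0.446, 0.533], [-0.012, 0.677, 0.736, 0.925], [0.0, 0.0, 0.0, 1.0]] dict_keys(['vfov', 'cx', 'cy', 'f'])
side 510.9176287112674 320.22689767340546 198.2265565899324 [[0.719, 0.452, -0.528, -0.319], [-0.695, 0.451, -0.561, -0.817], [-0.015, 0.77, 0.638, 0.975], [0.0, 0.0, 0.0, 1.0]] dict_keys(['vfov', 'cx', 'cy', 'f'])
wrist 327.3982308088224 321.0202909174053 203.7158276039355 [[0.396, 0.889, 0.229, 0.3], [-0.918, 0.383, 0.098, -0.524], [-0.0, -0.249, 0.968, 0.383], [0.0, 0.0, 0.0, 1.0]] dict_keys(['vfov', 'cx', 'cy', 'T_tool_cam', 'f'])
{'time': 0.1, 'joints': array([-1.27909646e+00,  3.59470655e-01,  1.51128384e+00, -1.45971431e-05,
        1.27245642e+00, -1.15067448e-01]), 'qvel': array([-0.00085087, -0.00201885, -0.00167543,  0.00062955, -0.00021614,
        0.00051466]), 'effort': array([ 3.54802294e-03, -5.16351986e+01, -2.71408385e+01,  6.75889011e-02,
        2.75453576e-02, -2.88654996e-05]), 'ee_pos': array([ 0.23720494, -0.55042065,  0.18678659]), 'orientation': array([[ 9.18402944e-01,  3.95646057e-01, -4.78744509e-04],
       [ 3.95646309e-01, -9.18401659e-01,  1.54589057e-03],
       [ 1.71945759e-04, -1.60916395e-03, -9.99998691e-01]]), 'ft_force': array([ 0.22711589, -0.03295264, -0.15760315]), 'ft_torque': array([ 0.00816151, -0.00059993,  0.00879043]), 'gripper_force': 0.0, 'finger_gap': 0.08793135353909193}
```

View pics/scene0.png

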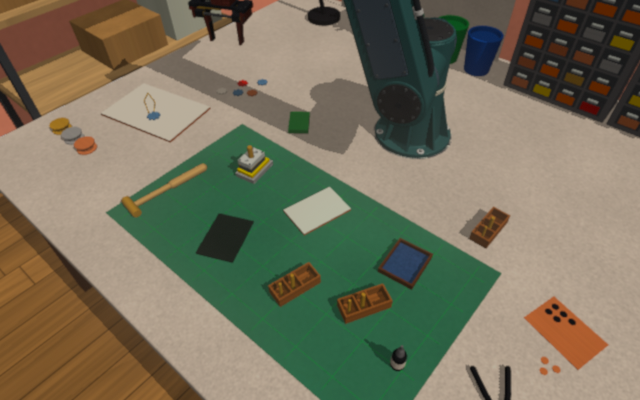

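View pics/side0.png

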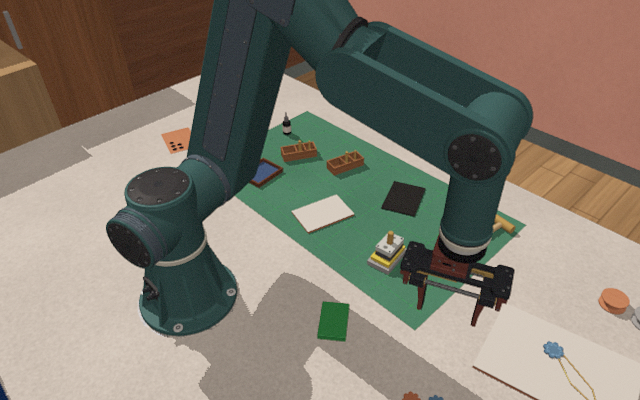

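Scene view: the stack is at (252,165), hammer at (165,190), tile at (317,210), mat at (225,237), case at (405,263) and bottle at (399,357). The green look-alike of the block is at (299,122). Caddy candidates are (294,284), (364,302) and (490,227). Next I compute which one is farthest right (lowest y).

Run:
```python
from h import *
S=pickle.load(open('scene0.pkl','rb'));D=pickle.load(open('side0.pkl','rb'))
C=cloud(S);
for n,u,v in [('stack',252,165),('hamm',165,190),('tile',317,210),('mat',225,237),('case',405,263),('bottle',399,357),('cadA',294,284),('cadB',364,302),('cadC',490,227),('green',299,122)]:
    print(n,np.round(np.median(C[v-2:v+3,u-2:u+3].reshape(-1,3),0),3),np.round(onz(S,(u,v),0.01)[0],3))
C=cloud(D)
for n,u,v in [('stack',387,250),('tile',322,213),('mat',403,198),('cadA',345,162),('cadB',299,151)]:
    print(n,np.round(np.median(C[v-2:v+3,u-2:u+3].reshape(-1,3),0),3),np.round(onz(D,(u,v),0.01)[0],3))
save(S,'cadA.png',(230,140,420,330),3)
```

```text
stack [ 0.461 -0.235  0.054] [ 0.432 -0.273  0.01 ]
hamm [ 0.658 -0.385  0.012] [ 0.658 -0.385  0.01 ]
tile [ 0.443 -0.012  0.01 ] [ 0.443 -0.012  0.01 ]
mat [ 0.66  -0.132  0.008] [ 0.662 -0.131  0.01 ]
case [0.435 0.261 0.006] [0.437 0.262 0.01 ]
bottle [0.661 0.39  0.053] [0.641 0.382 0.01 ]
cadA [0.658 0.102 0.02 ] [0.651 0.098 0.01 ]
cadB [0.594 0.254 0.024] [0.585 0.25  0.01 ]
cadC [0.217 0.369 0.027] [0.204 0.366 0.01 ]
green [ 0.202 -0.296  0.018] [ 0.194 -0.303  0.01 ]
stack [ 0.417 -0.274  0.057] [ 0.454 -0.248  0.01 ]
tile [ 0.438 -0.02   0.007] [ 0.436 -0.021  0.01 ]
mat [ 0.656 -0.138  0.005] [ 0.651 -0.142  0.01 ]
cadA [0.643 0.092 0.027] [0.662 0.105 0.01 ]
cadB [0.584 0.236 0.024] [0.599 0.257 0.01 ]
```

View pics/cadA.png

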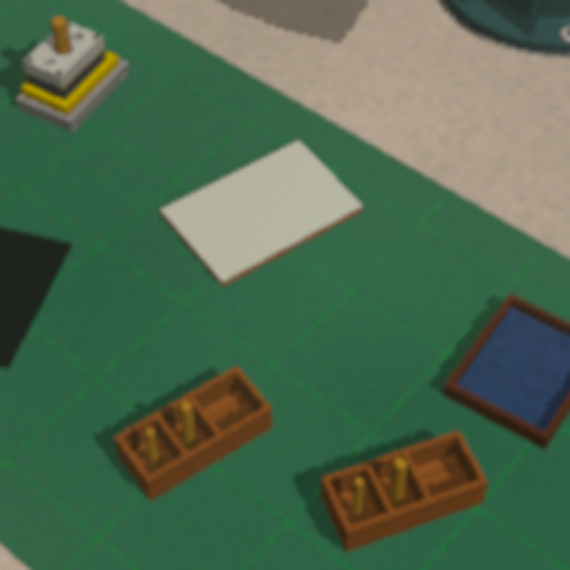

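Caddies: A at scene (294,284) has y≈0.10, B at (364,302) has y≈0.25, and C at (490,227) has y≈0.37. A is farthest to the robot's right. The crop confirms it has a free bay at its right-hand end, around scene pixel (308,275), and two thinner punches in the other bays. Next I move the wrist camera over the stack.

>>> apply_moves([
  {"offset": [31,-18.5,-6],"spin": 0,"hand": 0},
  {"offset": [31,-18.5,-6],"spin": 0,"hand": 0},
  {"offset": [31,-18.5,-6],"spin": 0,"hand": 0},
  {"offset": [31,-18.5,-6],"spin": 0,"hand": 0},
  {"offset": [31,-18.5,-6],"spin": 0,"hand": 0},
  {"offset": [31,-18.5,-6],"spin": 0,"hand": 0},
  {"offset": [31,-18.5,-6],"spin": 0,"hand": 0},
  {"offset": [31,-18.5,-6],"spin": 0,"hand": 0},
  {"offset": [31,-18.5,-6],"spin": 0,"hand": 0},
  {"offset": [31,-18.5,-6],"spin": 0,"hand": 0},
  {"offset": [31,-18.5,-6],"spin": 0,"hand": 0},
  {"offset": [31,-18.5,-6],"spin": 0,"hand": 0},
])

```text
time: 1.35
ee_pos: [0.448, -0.2594, 0.2471]
orientation: [[0.919, 0.394, -0.001], [0.394, -0.919, 0.0], [-0.001, -0.001, -1.0]]
ft_force: [-0.3, -0.4, -0.3]
finger_gap: 0.0879
gripper_force: 0.0
```

Run:
```python
from h import *
f=grab('wrist');save(f,'w1.png');pickle.dump(f,open('w1.pkl','wb'));print(f['obs']['time'],f['obs']['ee_pos'],f['obs']['ft_force'],np.round(f['T_tool_cam'],4).tolist())
```

```text
1.35 [ 0.44803269 -0.25941772  0.2471335 ] [-0.30818583 -0.43663576 -0.25623664] [[0.0002, 0.9684, 0.2493, 0.0681], [1.0, 0.0002, -0.0014, -0.0001], [-0.0013, 0.2493, -0.9684, -0.1964], [0.0, 0.0, 0.0, 1.0]]
```

View pics/w1.png

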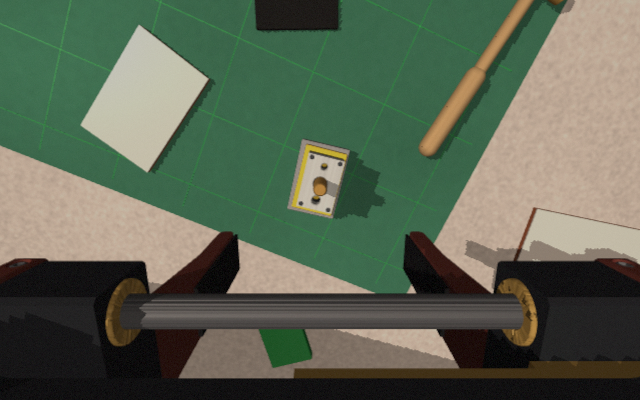

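The wrist view shows the stack at (320,178) with the gold punch at (320,188), the tile at (145,98), the hammer at (480,80), and the mat's edge at (297,15). Now to measure layer heights, poses and yaws.

```bash
cat >> h.py <<'E'
def rect(f,mask,z,name=''):
    """largest contour of mask -> ray cast onto z -> minAreaRect; prints centre, long-side yaw(deg), sizes mm"""
    m=cv2.morphologyEx(mask.astype(np.uint8),cv2.MORPH_CLOSE,np.ones((5,5)))
    c=max(cv2.findContours(m,cv2.RETR_EXTERNAL,cv2.CHAIN_APPROX_NONE)[0],key=cv2.contourArea)[:,0]
    P=onz(f,c,z)[:,:2].astype(np.float32)*1000
    (x,y),(a,b),t=cv2.minAreaRect(P)
    if a<b:a,b,t=b,a,t+90
    t=(t+90)%180-90
    print(name,'c=(%.1f,%.1f) yaw=%.1f size=%.1fx%.1f'%(x,y,t,a,b)); return x,y,t
E
python3 - <<'E'
from h import *
f=pickle.load(open('w1.pkl','rb'));C=cloud(f);z=C[...,2]
reg=np.zeros(z.shape,bool);reg[120:230,270:390]=1
print(np.histogram(z[reg],bins=np.arange(-.01,.11,.004)))
hsv=cv2.cvtColor(f['frame'],cv2.COLOR_RGB2HSV)
for u,v in [(320,184),(320,192),(318,160),(300,185),(310,145),(345,170),(293,200)]: print((u,v),hsv[v,u],np.round(C[v,u],4))
for n,zz,lo in [('cut',.058,.05),('pad',.028,.022),('blk',.016,.011)]:
    rect(f,reg&(z>lo),zz,n)
m=reg&(z>.082);p=C[m];print('punch',len(p),np.median(p,0))
E
```

```text
(array([   0,   61, 9570,   81,   12,   79,  660,    8,   95,  548,   20,
         23,   22,   19,   22,   34, 1434,  253,    8,    9,    6,    8,
          8,   10,   43,  112,    0,    0,    0]), array([-0.01 , -0.006, -0.002,  0.002,  0.006,  0.01 ,  0.014,  0.018,
        0.022,  0.026,  0.03 ,  0.034,  0.038,  0.042,  0.046,  0.05 ,
        0.054,  0.058,  0.062,  0.066,  0.07 ,  0.074,  0.078,  0.082,
        0.086,  0.09 ,  0.094,  0.098,  0.102,  0.106]))
(320, 184) [ 17 166 146] [ 0.4472 -0.2588  0.0908]
(320, 192) [ 17 168 175] [ 0.4391 -0.2623  0.0916]
(318, 160) [ 20  30 196] [ 0.4667 -0.2478  0.0573]
(300, 185) [ 25 131 195] [ 0.4241 -0.2403  0.0261]
(310, 145) [ 23 189 178] [ 0.4765 -0.2324  0.0256]
(345, 170) [66 50 71] [ 0.4638 -0.2873  0.0153]
(293, 200) [ 25 177 189] [ 0.4021 -0.2395  0.0264]
cut c=(442.1,-261.6) yaw=8.2 size=68.0x48.6
pad c=(440.3,-261.5) yaw=9.0 size=84.4x56.2
blk c=(436.1,-260.5) yaw=10.0 size=100.6x64.7
punch 220 [ 0.44531418 -0.25873836  0.09112941]
```

>>> apply_moves([
  {"offset": [-0.2,-0.2,5],"spin": 0.12,"hand": 0.6},
  {"offset": [-0.2,-0.2,9],"spin": 0.245,"hand": 0.6},
  {"offset": [-0.2,-0.2,11.7],"spin": 0.245,"hand": 0.6},
  {"offset": [-0.2,-0.2,11.7],"spin": 0.245,"hand": 0.6},
  {"offset": [-0.2,-0.2,11.7],"spin": 0.245,"hand": 0.6},
  {"offset": [-0.2,-0.2,11.7],"spin": 0.245,"hand": 0.6},
  {"offset": [-0.2,-0.2,11.7],"spin": 0.245,"hand": 0.6},
  {"offset": [-0.2,-0.2,11.7],"spin": 0.245,"hand": 0.6},
])

```text
time: 2.2
ee_pos: [0.4471, -0.2581, 0.1319]
orientation: [[0.987, 0.161, 0.002], [0.161, -0.987, -0.001], [0.002, 0.002, -1.0]]
ft_force: [-0.4, -0.8, 0.2]
finger_gap: 0.0355
gripper_force: 0.0
```

Run:
```python
from h import *
f=grab('wrist');save(f,'w2.png',(200,60,440,260),3);pickle.dump(f,open('w2.pkl','wb'));print(f['obs']['time'],f['obs']['ee_pos'],f['obs']['finger_gap'])
C=cloud(f);z=C[...,2]
reg=np.zeros(z.shape,bool);reg[100:300,230:400]=1
hsv=cv2.cvtColor(f['frame'],cv2.COLOR_RGB2HSV)
print(np.histogram(z[reg],bins=np.arange(-.01,.2,.006)))
m=reg&(z>.088)&(z<.096);p=C[m];print('punch',len(p),p.min(0),p.max(0),np.median(p,0),np.argwhere(m).min(0),np.argwhere(m).max(0))
```

```text
2.2 [ 0.4471251  -0.25808319  0.13188746] 0.035457285108623164
(array([    0, 21898,   100,   138,  1075,   124,   820,    68,    90,
          83,   236,  3026,    30,    34,    39,    38,   298,    23,
           0,     0,     0,     0,     0,     0,     0,     0,     0,
           0,     0,   143,   247,   272,   317,   341]), array([-0.01 , -0.004,  0.002,  0.008,  0.014,  0.02 ,  0.026,  0.032,
        0.038,  0.044,  0.05 ,  0.056,  0.062,  0.068,  0.074,  0.08 ,
        0.086,  0.092,  0.098,  0.104,  0.11 ,  0.116,  0.122,  0.128,
        0.134,  0.14 ,  0.146,  0.152,  0.158,  0.164,  0.17 ,  0.176,
        0.182,  0.188,  0.194]))
punch 304 [ 0.433951   -0.26847792  0.08806252] [ 0.44948276 -0.253524    0.0931886 ] [ 0.44263978 -0.2610295   0.09088845] [210 314] [229 333]
```

View pics/w2.png

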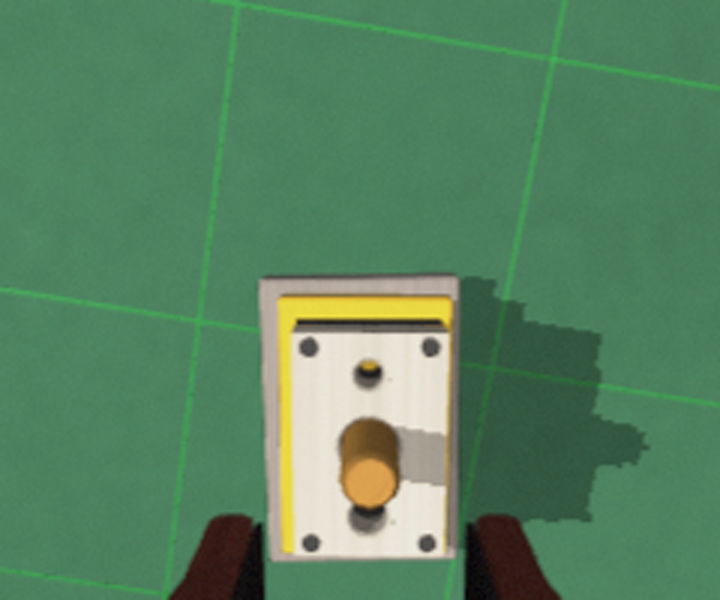

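The crop shows the punch top at crop (369,482), which is image (323,220). The fingers' midpoint is near image column 321.5, and the cutter is nearly parallel to the image. I shift about 2 mm in tool y and 5.7 mm in −x, then lower around the punch with open fingers.

>>> apply_moves([
  {"offset": [-0.57,0.19,0],"spin": 0,"hand": 0.6},
  {"offset": [-0.57,0.19,0],"spin": 0,"hand": 0.6},
  {"offset": [-0.57,0.19,2],"spin": 0,"hand": 0.6},
  {"offset": [-0.57,0.19,4],"spin": 0,"hand": 0.6},
  {"offset": [-0.57,0.19,5.5],"spin": 0,"hand": 0.6},
  {"offset": [-0.57,0.19,6.4],"spin": 0,"hand": 0.6},
  {"offset": [-0.57,0.19,6.6],"spin": 0,"hand": 0.7},
  {"offset": [-0.57,0.19,6.6],"spin": 0,"hand": 0.75},
  {"offset": [-0.57,0.19,6.6],"spin": 0,"hand": 0.75},
  {"offset": [-0.57,0.19,6.6],"spin": 0,"hand": 0.75},
  {"offset": [-0.57,0.19,6.6],"spin": 0,"hand": 0.75},
  {"offset": [-0.57,0.19,6.6],"spin": 0,"hand": 0.75},
])

```text
time: 3.45
ee_pos: [0.4412, -0.2603, 0.0649]
orientation: [[0.987, 0.161, 0.001], [0.161, -0.987, -0.0], [0.0, 0.0, -1.0]]
ft_force: [-0.2, 0.2, 0.6]
finger_gap: 0.0221
gripper_force: 0.0
```

Run:
```python
from h import *
f=grab('wrist');save(f,'w3.png',(260,160,380,260),6);pickle.dump(f,open('w3.pkl','wb'));print(f['obs']['time'],f['obs']['ee_pos'],f['obs']['finger_gap'],f['obs']['ft_force'])
```

```text
3.45 [ 0.4411689  -0.26034167  0.06490597] 0.022146519601436855 [-0.24374622  0.16340453  0.5533459 ]
```

View pics/w3.png

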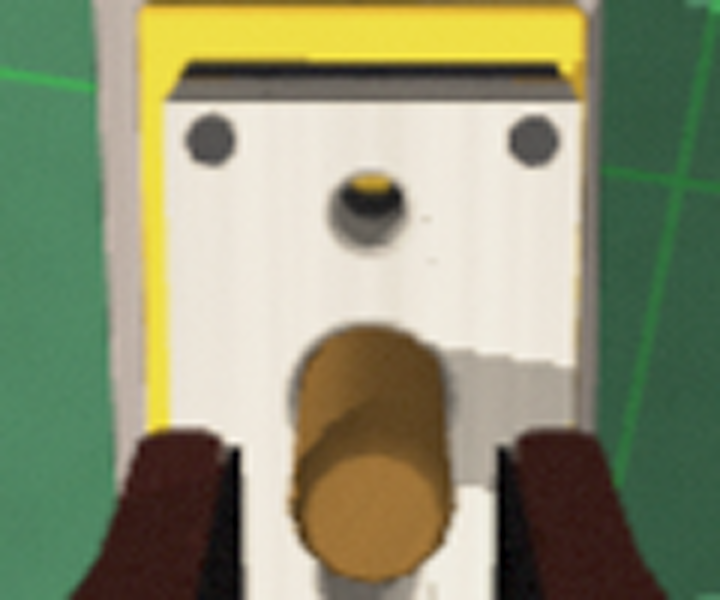

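The fingers' inner edges sit at crop 240 and 498, so the midpoint is 369. The punch spans about 292–453, giving a midpoint of about 373, or 0.4 mm off in +y. I correct that and close gently.

>>> apply_moves([
  {"offset": [0,0.04,0],"spin": 0,"hand": 0.75},
  {"offset": [0,0.04,0],"spin": 0,"hand": 0.78},
  {"offset": [0,0.04,0],"spin": 0,"hand": 0.8},
  {"offset": [0,0.04,0],"spin": 0,"hand": 0.82},
  {"offset": [0,0.04,0],"spin": 0,"hand": 0.85},
  {"offset": [0,0.04,0],"spin": 0,"hand": 0.9},
  {"offset": [0,0.04,0],"spin": 0,"hand": 0.9},
], grip_force=12)

```text
time: 4.2
ee_pos: [0.441, -0.2606, 0.0645]
orientation: [[0.987, 0.161, -0.0], [0.161, -0.987, 0.0], [-0.0, -0.0, -1.0]]
ft_force: [0.4, 0.2, -0.8]
finger_gap: 0.0087
gripper_force: 0.0
```

Run:
```python
from h import *
a=pickle.load(open('w3.pkl','rb'));f=grab('wrist');pickle.dump(f,open('w4.pkl','wb'));o=f['obs'];print(o['time'],o['ee_pos'],o['finger_gap'],o['gripper_force'],o['ft_force'])
# cutter shift: far end region phase correlation
A,B=[cv2.cvtColor(x['frame'],cv2.COLOR_RGB2GRAY)[165:208,285:360].astype(np.float32) for x in(a,f)]
print(cv2.phaseCorrelate(A,B,cv2.createHanningWindow(A.shape[::-1],cv2.CV_32F)))
```

```text
4.2 [ 0.44100756 -0.26059537  0.06452859] 0.00871962368545429 0.0 [ 0.44597307  0.24373274 -0.77914065]
((0.2712428343928437, 0.36170273859282887), 0.9565253459789135)
```

Run:
```python
from h import *
f=pickle.load(open('w4.pkl','rb'));save(f,'w4.png',(240,160,400,280),4)
C=cloud(f);T=np.array(f['T_tool_cam'])
for u,v in [(322,245),(322,230),(300,250),(345,250),(310,240),(335,240)]:
    d=f['z_map'][v,u];p=np.array([(u-f['cx'])/f['f']*d,-(v-f['cy'])/f['f']*d,-d,1]);print(u,v,np.round(C[v,u],4),np.round(T@p,4)[:3])
```

```text
322 245 [ 0.4417 -0.2611  0.0907] [ 0.0006  0.0006 -0.0262]
322 230 [ 0.4496 -0.2598  0.0885] [ 0.0086  0.0006 -0.024 ]
300 250 [ 0.451  -0.2495  0.1245] [ 0.0116 -0.0094 -0.0599]
345 250 [ 0.454  -0.2694  0.1239] [ 0.0114  0.0108 -0.0594]
310 240 [ 0.4501 -0.2536  0.108 ] [ 0.0101 -0.0055 -0.0435]
335 240 [ 0.4535 -0.2654  0.1118] [ 0.0115  0.0068 -0.0472]
```

View pics/w4.png

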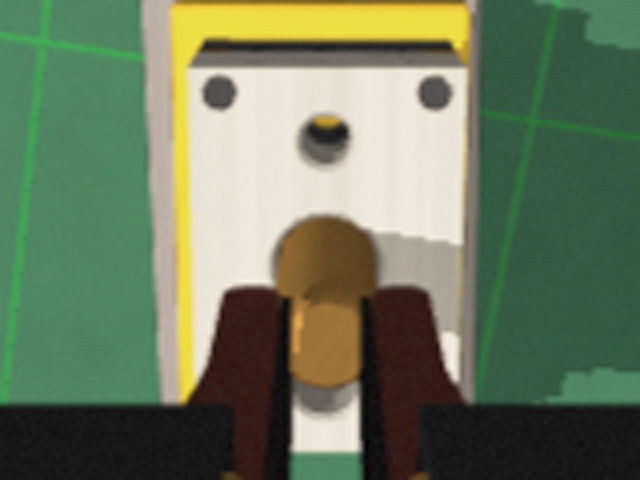

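Run:
```python
from h import *
f=pickle.load(open('w4.pkl','rb'));C=cloud(f);T=np.array(f['T_tool_cam'])
for u in (303,307,310):
  for v in range(228,252,3):
    d=f['z_map'][v,u];p=np.array([(u-f['cx'])/f['f']*d,-(v-f['cy'])/f['f']*d,-d,1]);print(u,v,np.round(T@p,4)[:3])
for n in('side','scene'):
    g=grab(n);pickle.dump(g,open(n+'1.pkl','wb'))
    c=cloud(g); 
    m=(np.hypot(c[...,0]-.441,c[...,1]+.2606)<.05)&(c[...,2]>.05)
    ij=np.argwhere(m); print(n,ij.min(0),ij.max(0))
g=pickle.load(open('side1.pkl','rb'));save(g,'s1.png',(340,180,440,270),6)
```

```text
303 228 [-0.0004 -0.0117  0.0064]
303 231 [ 0.0119 -0.0093 -0.0351]
303 234 [ 0.0116 -0.0091 -0.0389]
303 237 [ 0.012  -0.0089 -0.0443]
303 240 [ 0.011  -0.0088 -0.0457]
303 243 [ 0.0123 -0.0084 -0.0531]
303 246 [ 0.0114 -0.0083 -0.0546]
303 249 [ 0.0115 -0.0081 -0.0586]
307 228 [-0.001  -0.0091  0.0082]
307 231 [-0.0029 -0.0091  0.0075]
307 234 [ 0.0121 -0.0071 -0.04  ]
307 237 [ 0.0115 -0.0069 -0.043 ]
307 240 [ 0.0114 -0.0068 -0.0469]
307 243 [ 0.0121 -0.0065 -0.0527]
307 246 [ 0.0118 -0.0064 -0.0557]
307 249 [ 0.0109 -0.0064 -0.0571]
310 228 [ 0.0034 -0.0067 -0.0049]
310 231 [ 0.0047 -0.0064 -0.0144]
310 234 [ 0.0048 -0.0062 -0.0197]
310 237 [ 0.0051 -0.0061 -0.0255]
310 240 [ 0.0101 -0.0055 -0.0435]
310 243 [ 0.0105 -0.0053 -0.0485]
310 246 [ 0.0102 -0.0052 -0.0515]
310 249 [ 0.0107 -0.005  -0.0565]
side [ 48 372] [255 424]
scene [  0 206] [167 264]
```

View pics/s1.png

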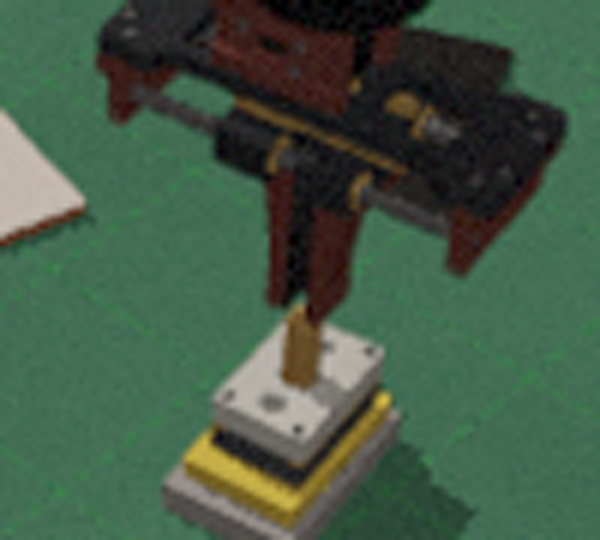

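The side view shows the fingertips hovering just above the punch, so the fingers closed on air. The real tips lie about 34 mm behind the reported TCP, and I'll use tip z = ee_z + 0.034 from here. The cutter has not moved. I reopen and go down.

>>> apply_moves([
  {"offset": [0,0,0],"spin": 0,"hand": 0.68},
  {"offset": [0,0,0],"spin": 0,"hand": 0.68},
  {"offset": [0,0,0],"spin": 0,"hand": 0.68},
  {"offset": [0,0,1],"spin": 0,"hand": 0.68},
  {"offset": [0,0,2],"spin": 0,"hand": 0.68},
  {"offset": [0,0,2.8],"spin": 0,"hand": 0.68},
  {"offset": [0,0,3.1],"spin": 0,"hand": 0.74},
  {"offset": [0,0,3.1],"spin": 0,"hand": 0.76},
  {"offset": [0,0,3.1],"spin": 0,"hand": 0.76},
  {"offset": [0,0,3.1],"spin": 0,"hand": 0.76},
])

```text
time: 5.35
ee_pos: [0.4412, -0.2608, 0.0338]
orientation: [[0.987, 0.161, 0.0], [0.161, -0.987, -0.0], [0.0, 0.0, -1.0]]
ft_force: [-0.2, 0.5, -0.1]
finger_gap: 0.0213
gripper_force: 0.0
```

Run:
```python
from h import *
f=grab('wrist');pickle.dump(f,open('w5.pkl','wb'));o=f['obs'];print(o['time'],o['ee_pos'],o['finger_gap'],o['gripper_force'],o['ft_force'])
save(f,'w5.png',(260,170,380,270),5)
g=grab('side');im=g['frame'][180:270,340:440];a=cv2.imread('pics/w5.png');b=cv2.resize(im[...,::-1],(555,500),interpolation=cv2.INTER_CUBIC)
cv2.imwrite('pics/w5.png',cv2.resize(np.hstack([a,b]),None,fx=.69,fy=.69))
```

```text
5.35 [ 0.44123983 -0.26076771  0.03379296] 0.021328637963343274 0.0 [-0.20407214  0.50603416 -0.07756921]
```

View pics/w5.png

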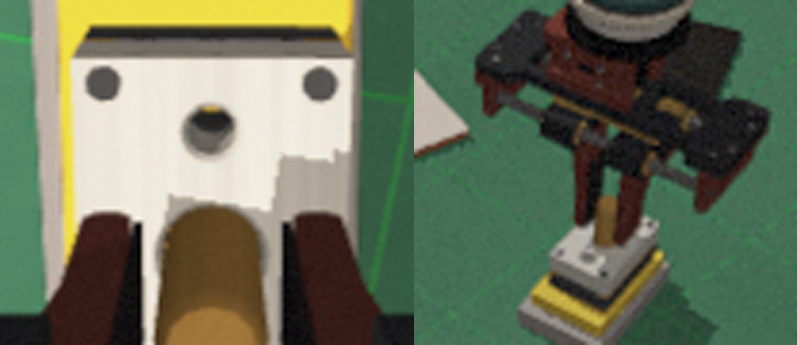

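The fingers now straddle the punch: inner edges at 142 and 282, punch at 157–267, both with midpoint 212. I grip.

>>> apply_moves([
  {"offset": [0,0,0],"spin": 0,"hand": 0.79},
  {"offset": [0,0,0],"spin": 0,"hand": 0.81},
  {"offset": [0,0,0],"spin": 0,"hand": 0.83},
  {"offset": [0,0,0],"spin": 0,"hand": 0.86},
  {"offset": [0,0,0],"spin": 0,"hand": 0.9},
  {"offset": [0,0,0],"spin": 0,"hand": 0.9},
], grip_force=12)

```text
time: 6.05
ee_pos: [0.4411, -0.2607, 0.0337]
orientation: [[0.987, 0.161, 0.0], [0.161, -0.987, -0.0], [0.0, 0.0, -1.0]]
ft_force: [0.3, -0.4, 2.8]
finger_gap: 0.0154
gripper_force: 12.0
```

Run:
```python
from h import *
a=pickle.load(open('w5.pkl','rb'));f=grab('wrist');o=f['obs'];print(o['ee_pos'],o['finger_gap'],o['gripper_force'],o['ft_force'])
A,B=[cv2.cvtColor(x['frame'],cv2.COLOR_RGB2GRAY)[172:210,275:362].astype(np.float32) for x in(a,f)]
print(cv2.phaseCorrelate(A,B,cv2.createHanningWindow(A.shape[::-1],cv2.CV_32F)))
```

```text
[ 0.44112119 -0.2606681   0.03369375] 0.015360118093342512 12.000272653422144 [ 0.32064296 -0.4474522   2.79939125]
((0.10748147133831765, -0.17264527761762238), 0.9787797093391418)
```

>>> apply_moves([
  {"offset": [0,0,-0.3],"spin": 0,"hand": 0.9},
  {"offset": [0,0,-0.7],"spin": 0,"hand": 0.9},
  {"offset": [0,0,-1.2],"spin": 0,"hand": 0.9},
  {"offset": [0,0,-1.8],"spin": 0,"hand": 0.9},
  {"offset": [0,0,-2.5],"spin": 0,"hand": 0.9},
  {"offset": [0,0,-3.3],"spin": 0,"hand": 0.9},
  {"offset": [0,0,-4.3],"spin": 0,"hand": 0.9},
  {"offset": [0,0,-5.5],"spin": 0,"hand": 0.9},
  {"offset": [0,0,-7],"spin": 0,"hand": 0.9},
  {"offset": [0,0,-9],"spin": 0,"hand": 0.9},
  {"offset": [0,0,-11],"spin": 0,"hand": 0.9},
  {"offset": [0,0,-11],"spin": 0,"hand": 0.9},
])

```text
time: 7.3
ee_pos: [0.4429, -0.262, 0.1467]
orientation: [[0.987, 0.161, 0.005], [0.161, -0.987, -0.004], [0.004, 0.004, -1.0]]
ft_force: [1.0, -0.9, -0.5]
finger_gap: 0.0156
gripper_force: 12.0
```

Run:
```python
from h import *
f=grab('wrist');pickle.dump(f,open('w6.pkl','wb'));o=f['obs'];print(o['ee_pos'],o['finger_gap'],o['gripper_force'],o['ft_force'])
C=cloud(f);z=C[...,2]
reg=np.zeros(z.shape,bool);reg[110:235,260:390]=1
rect(f,reg&(z>.05)&(z<.066),.058,'cut');rect(f,reg&(z>.022)&(z<.066),.028,'pad');rect(f,reg&(z>.011)&(z<.066),.016,'blk')
g=grab('side')
# caddy A / places from the scene view: where are orange-brown wood pixels, top rim height
S=pickle.load(open('scene0.pkl','rb'));c=cloud(S);m=np.zeros(c.shape[:2],bool);m[255:310,260:330]=1
h=cv2.cvtColor(S['frame'],cv2.COLOR_RGB2HSV); w=m&(c[...,2]>.012)&(c[...,2]<.034)
print(np.percentile(c[w][:,2],[50,90,98])); rect(S,w,.0295,'cadA')
for n,p,zz,cond in[('tile',(275,180,360,240),.008,lambda h:(h[...,1]<60)&(h[...,2]>120)),('mat',(190,205,260,270),.006,lambda h:h[...,2]<60)]:
    m=np.zeros(c.shape[:2],bool);m[p[1]:p[3],p[0]:p[2]]=1;m&=cond(h);print(n,np.median(c[m],0));rect(S,m,zz,n)
m=np.zeros(c.shape[:2],bool);m[235:290,370:440]=1;m&=~((h[...,0]>50)&(h[...,0]<95)&(h[...,1]>60));rect(S,m,.01,'case')
```

```text
[ 0.44292005 -0.26203436  0.14670532] 0.015591891134244234 11.999876014888287 [ 0.98325898 -0.94478246 -0.50861917]
cut c=(442.2,-261.1) yaw=9.1 size=66.3x43.8
pad c=(439.8,-260.3) yaw=9.0 size=82.9x53.6
blk c=(439.8,-259.2) yaw=10.1 size=92.5x63.5
[0.02654434 0.03201518 0.0332251 ]
cadA c=(654.6,105.0) yaw=-14.2 size=116.8x60.2
tile [ 0.43717358 -0.01241225  0.00968533]
tile c=(438.7,-16.2) yaw=-14.9 size=152.0x102.3
mat [ 0.66344742 -0.13206548  0.00776917]
mat c=(658.9,-135.1) yaw=23.8 size=135.5x100.5
case c=(433.9,260.0) yaw=6.1 size=120.5x94.5
```

The punch is out and the cutter has not moved (442,−261). I bring the wrist camera over caddy A while holding the punch.

>>> apply_moves([
  {"offset": [3,-4,-1.5],"spin": 0,"hand": 0.9},
  {"offset": [6,-9,-1.5],"spin": 0,"hand": 0.9},
  {"offset": [9,-14,-1.5],"spin": 0,"hand": 0.9},
  {"offset": [11,-19,-1.5],"spin": 0,"hand": 0.9},
  {"offset": [14,-24,-1.5],"spin": 0,"hand": 0.9},
  {"offset": [16,-28,-1.5],"spin": 0,"hand": 0.9},
  {"offset": [17.5,-31,-1.5],"spin": 0,"hand": 0.9},
  {"offset": [18.2,-32.7,-1.5],"spin": 0,"hand": 0.9},
  {"offset": [18.2,-32.7,-1.5],"spin": 0,"hand": 0.9},
  {"offset": [18.2,-32.7,-1.5],"spin": 0,"hand": 0.9},
  {"offset": [18.2,-32.7,-1.5],"spin": 0,"hand": 0.9},
])

```text
time: 8.5
ee_pos: [0.567, 0.0903, 0.1577]
orientation: [[0.987, 0.16, -0.002], [0.16, -0.987, -0.001], [-0.002, 0.0, -1.0]]
ft_force: [-0.6, -0.2, -1.0]
finger_gap: 0.0159
gripper_force: 12.0
```

Run:
```python
from h import *
f=grab('wrist');pickle.dump(f,open('w7.pkl','wb'));o=f['obs'];print(o['time'],o['ee_pos'],o['orientation'],o['finger_gap'])
save(f,'w7.png')
C=cloud(f);z=C[...,2];m=(abs(C[...,0]-.655)<.09)&(abs(C[...,1]-.1)<.09)&(z>.022)&(z<.036)
rect(f,m,.0295,'cad'); print(np.percentile(z[m],[20,50,80,95]))
```

```text
8.5 [0.56696148 0.09033675 0.15774414] [[ 9.87041129e-01  1.60455831e-01 -1.93292486e-03]
 [ 1.60455037e-01 -9.87042992e-01 -5.59742963e-04]
 [-1.99769396e-03  2.42341796e-04 -9.99997975e-01]] 0.015938351943958175
cad c=(654.2,99.8) yaw=-14.5 size=111.7x47.9
[0.02788024 0.0287127  0.0293892  0.03004944]
```

View pics/w7.png

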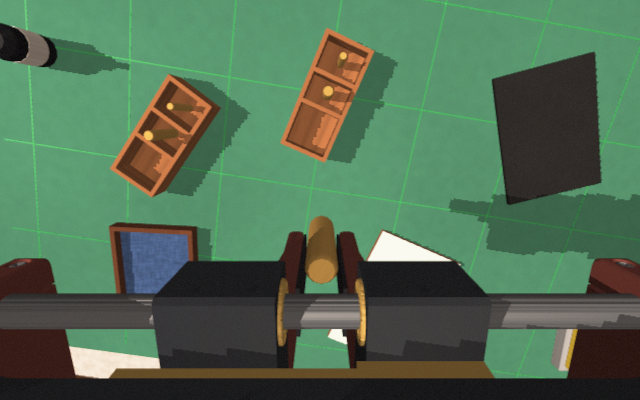

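The wrist view shows caddy A at (327,95), its empty bay at (313,130) nearest the robot, and its thinner punches at (328,92) and (343,57). Caddy B is at (165,135). Fit for A: centre (654.2, 99.8), yaw −14.5°, so the empty bay centre is about (623, 108).

>>> apply_moves([
  {"offset": [3,-0.5,0],"spin": 0.14,"hand": 0.9},
  {"offset": [5.76,-0.84,0],"spin": 0.28,"hand": 0.9},
  {"offset": [5.76,-0.84,0],"spin": 0.414,"hand": 0.9},
  {"offset": [5.76,-0.84,0],"spin": 0.414,"hand": 0.9},
  {"offset": [5.76,-0.84,3],"spin": 0.414,"hand": 0.9},
  {"offset": [5.76,-0.84,6],"spin": 0.414,"hand": 0.9},
  {"offset": [5.76,-0.84,9],"spin": 0.414,"hand": 0.9},
  {"offset": [5.76,-0.84,11],"spin": 0.414,"hand": 0.9},
  {"offset": [5.76,-0.84,12],"spin": 0.414,"hand": 0.9},
  {"offset": [5.76,-0.84,12],"spin": 0.414,"hand": 0.9},
  {"offset": [5.76,-0.84,12],"spin": 0.414,"hand": 0.9},
  {"offset": [5.76,-0.84,12],"spin": 0.414,"hand": 0.9},
])

```text
time: 9.75
ee_pos: [0.6246, 0.1089, 0.0401]
orientation: [[0.968, -0.249, 0.002], [-0.249, -0.968, 0.0], [0.002, -0.001, -1.0]]
ft_force: [0.1, -0.1, -1.0]
finger_gap: 0.0156
gripper_force: 12.0
```

Run:
```python
from h import *
f=grab('wrist');o=f['obs'];print(o['time'],o['ee_pos'],np.round(o['orientation'],3).tolist(),o['finger_gap'],o['ft_force'])
a=f['frame'][130:290,230:410];g=grab('scene')['frame'][230:310,260:350]
cv2.imwrite('pics/w8.png',np.hstack([cv2.resize(x,(450,400),interpolation=cv2.INTER_CUBIC)[...,::-1] for x in(a,g)])[:, :800])
```

```text
9.75 [0.62461586 0.10891904 0.04006348] [[0.968, -0.249, 0.002], [-0.249, -0.968, 0.0], [0.002, -0.001, -1.0]] 0.015579199030981438 [ 0.14044049 -0.11031843 -0.9634296 ]
```

View pics/w8.png

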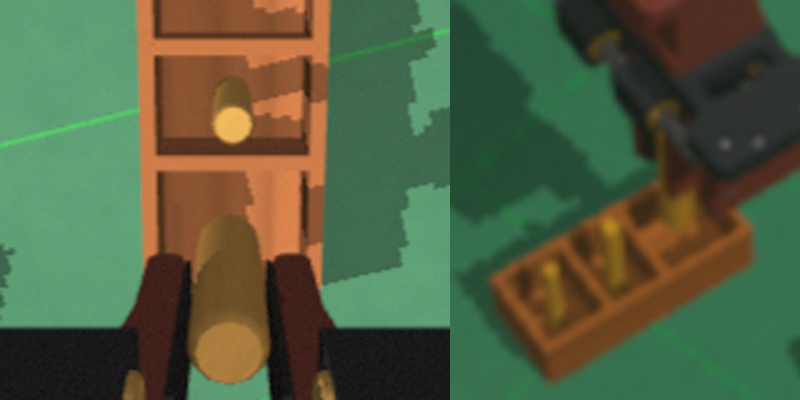

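The punch is over the empty bay. I lower it slowly to just above the floor and check contact force.

>>> apply_moves([
  {"offset": [-0.2,0,0.5],"spin": 0,"hand": 0.9},
  {"offset": [-0.2,0,1.2],"spin": 0,"hand": 0.9},
  {"offset": [-0.2,0,1.9],"spin": 0,"hand": 0.9},
  {"offset": [-0.2,0,2.4],"spin": 0,"hand": 0.9},
  {"offset": [-0.2,0,2.7],"spin": 0,"hand": 0.9},
  {"offset": [-0.2,0,2.85],"spin": 0,"hand": 0.9},
  {"offset": [-0.2,0,2.9],"spin": 0,"hand": 0.9},
  {"offset": [-0.2,0,2.9],"spin": 0,"hand": 0.9},
  {"offset": [-0.2,0,2.9],"spin": 0,"hand": 0.9},
])

```text
time: 10.75
ee_pos: [0.6216, 0.1095, 0.0098]
orientation: [[0.968, -0.249, 0.0], [-0.249, -0.968, 0.0], [0.0, -0.0, -1.0]]
ft_force: [-1.2, -0.1, 0.7]
finger_gap: 0.0157
gripper_force: 12.0
```

>>> apply_moves([
  {"offset": [0,0,0.05],"spin": 0,"hand": 0.9},
  {"offset": [0,0,0.1],"spin": 0,"hand": 0.9},
  {"offset": [0,0,0.1],"spin": 0,"hand": 0.9},
])

```text
time: 11.05
ee_pos: [0.6221, 0.1095, 0.0097]
orientation: [[0.968, -0.249, 0.001], [-0.249, -0.968, 0.0], [0.001, -0.0, -1.0]]
ft_force: [-2.0, -0.2, 8.0]
finger_gap: 0.0157
gripper_force: 12.0
```

Contact is confirmed at 8 N. I ease off, open and rise.

>>> apply_moves([
  {"offset": [0,0,-0.08],"spin": 0,"hand": 0.9},
  {"offset": [0,0,-0.08],"spin": 0,"hand": 0.8},
  {"offset": [0,0,-0.08],"spin": 0,"hand": 0.75},
  {"offset": [0,0,-0.08],"spin": 0,"hand": 0.68},
  {"offset": [0,0,-0.08],"spin": 0,"hand": 0.68},
  {"offset": [0,0,-0.08],"spin": 0,"hand": 0.68},
  {"offset": [0,0,-1],"spin": 0,"hand": 0.68},
  {"offset": [0,0,-3],"spin": 0,"hand": 0.68},
  {"offset": [0,0,-6],"spin": 0,"hand": 0.68},
  {"offset": [0,0,-10],"spin": 0,"hand": 0.5},
  {"offset": [0,0,-14],"spin": 0,"hand": 0.3},
  {"offset": [0,0,-15],"spin": 0,"hand": 0.1},
])

```text
time: 12.25
ee_pos: [0.6249, 0.1098, 0.1644]
orientation: [[0.968, -0.249, 0.009], [-0.249, -0.968, 0.001], [0.008, -0.003, -1.0]]
ft_force: [0.7, 0.1, 0.6]
finger_gap: 0.0489
gripper_force: 0.0
```

Run:
```python
from h import *
g=grab('scene');f=grab('wrist');o=f['obs'];print(o['time'],o['ee_pos'],np.round(o['orientation'],3).tolist(),o['finger_gap'],o['ft_force'])
pickle.dump(g,open('scene2.pkl','wb'));pickle.dump(f,open('w9.pkl','wb'))
C=cloud(f);z=C[...,2];m=(abs(C[...,0]-.622)<.03)&(abs(C[...,1]-.109)<.03)&(z>.06)&(z<.08);p=C[m];print(len(p),np.median(p,0),np.ptp(p,axis=0))
C=cloud(g);z=C[...,2];m=(abs(C[...,0]-.622)<.018)&(abs(C[...,1]-.109)<.018)&(z>.035)&(z<.08);p=C[m];print(len(p))
for lo in(.035,.045,.055):
  q=p[(p[:,2]>lo)&(p[:,2]<lo+.01)];print(lo,np.median(q,0) if len(q) else 0)
# case from this and earlier view
f=pickle.load(open('w7.pkl','rb'))
```

```text
12.3 [0.62457533 0.1097815  0.16389331] [[0.968, -0.249, 0.008], [-0.249, -0.968, 0.001], [0.008, -0.003, -1.0]] 0.05249562804094106 [ 1.01442219 -0.21731682  0.69336069]
230 [0.62326483 0.10873685 0.06662937] [0.01525545 0.01546437 0.00860966]
87
0.035 [0.6246944  0.11575019 0.04005944]
0.045 [0.62519002 0.11531439 0.04988494]
0.055 [0.62538343 0.11408157 0.06042555]
```

The punch stands upright in the bay with its top at 0.067 m. Next I view the case (and the tile).

>>> apply_moves([
  {"offset": [-5,-2,-4],"spin": 0,"hand": 0},
  {"offset": [-10,-4,-4],"spin": 0,"hand": 0},
  {"offset": [-15,-6,-4],"spin": 0,"hand": 0},
  {"offset": [-20,-8,-4],"spin": 0,"hand": 0},
  {"offset": [-25,-9,-4],"spin": 0,"hand": 0},
  {"offset": [-29.2,-9.7,-4],"spin": 0,"hand": 0},
  {"offset": [-29.2,-9.7,-4],"spin": 0,"hand": 0},
  {"offset": [-29.2,-9.7,-4],"spin": 0,"hand": 0},
  {"offset": [-29.2,-9.7,-4],"spin": 0,"hand": 0},
  {"offset": [-29.2,-9.7,-4],"spin": 0,"hand": 0},
])

```text
time: 13.35
ee_pos: [0.3638, 0.2759, 0.198]
orientation: [[0.968, -0.25, -0.0], [-0.25, -0.968, -0.001], [-0.0, 0.001, -1.0]]
ft_force: [0.1, -0.7, -0.0]
finger_gap: 0.0878
gripper_force: 0.0
```

Run:
```python
from h import *
f=grab('wrist');o=f['obs'];print(o['time'],o['ee_pos'],np.round(o['orientation'],3).tolist(),o['finger_gap'])
pickle.dump(f,open('w10.pkl','wb'))
C=cloud(f);z=C[...,2];h=cv2.cvtColor(f['frame'],cv2.COLOR_RGB2HSV)
m=(abs(C[...,0]-.434)<.085)&(abs(C[...,1]-.26)<.085)
green=(h[...,0]>50)&(h[...,0]<92)&(h[...,1]>60)
w=m&(z>.011)&(z<.02);print('rim z',np.median(z[w]));rect(f,w,.016,'case rim')
blue=m&(h[...,0]>95)&(h[...,0]<130)&(z<.01);print('floor z',np.median(z[blue]));rect(f,blue,.005,'felt')
m=(abs(C[...,0]-.438)<.1)&(abs(C[...,1]+.016)<.1)&(z>.004)&(z<.013);print('tile z',np.median(z[m]),np.argwhere(m).min(0),np.argwhere(m).max(0));rect(f,m,.008,'tile')
f=pickle.load(open('w1.pkl','rb'));C=cloud(f);z=C[...,2];m=(abs(C[...,0]-.438)<.1)&(abs(C[...,1]+.016)<.1)&(z>.004)&(z<.013);print('tile z',np.median(z[m]),np.argwhere(m).min(0),np.argwhere(m).max(0));rect(f,m,.008,'tile w1')
f=pickle.load(open('w7.pkl','rb'));C=cloud(f);z=C[...,2];m=(abs(C[...,0]-.658)<.1)&(abs(C[...,1]+.135)<.1)&(cv2.cvtColor(f['frame'],cv2.COLOR_RGB2HSV)[...,2]<60)&(z>.003)&(z<.01);print('mat z',np.median(z[m]),np.argwhere(m).min(0),np.argwhere(m).max(0));rect(f,m,.006,'mat w7')
```

```text
13.35 [0.36384718 0.275869   0.19802206] [[0.968, -0.25, -0.0], [-0.25, -0.968, -0.001], [-0.0, 0.001, -1.0]] 0.0877730025354069
rim z 0.015156901227185854
case rim c=(436.2,260.3) yaw=6.1 size=109.8x89.7
floor z 0.0046354452964054715
felt c=(436.1,260.7) yaw=6.1 size=100.3x80.2
tile z 0.0075229063146844966 [  0 506] [115 618]
tile c=(425.7,-10.7) yaw=-14.5 size=116.8x102.6
tile z 0.006898107118366692 [24 81] [171 209]
tile w1 c=(441.6,-17.4) yaw=-14.8 size=150.0x101.0
mat z 0.00553256776758293 [ 53 493] [204 600]
mat w7 c=(659.0,-134.8) yaw=23.9 size=134.6x100.0
```

>>> apply_moves([
  {"offset": [2,4.5,0],"spin": 0,"hand": 0},
  {"offset": [4,9,0],"spin": 0,"hand": 0},
  {"offset": [6,13.5,0],"spin": -0.1,"hand": 0},
  {"offset": [8,18,0],"spin": -0.2,"hand": 0},
  {"offset": [10,22.5,0],"spin": -0.3,"hand": 0},
  {"offset": [12,27,0],"spin": -0.412,"hand": 0},
  {"offset": [14,31.5,0],"spin": -0.412,"hand": 0},
  {"offset": [16,36,0],"spin": -0.412,"hand": 0},
  {"offset": [18,40.5,0],"spin": -0.412,"hand": 0},
  {"offset": [20,45,0],"spin": -0.412,"hand": 0},
  {"offset": [21,50,0],"spin": -0.412,"hand": 0},
  {"offset": [21,50,0],"spin": -0.412,"hand": 0},
])

```text
time: 14.6
ee_pos: [0.4419, -0.268, 0.1983]
orientation: [[0.988, 0.153, 0.001], [0.153, -0.988, -0.003], [0.0, 0.003, -1.0]]
ft_force: [0.2, 1.2, 0.3]
finger_gap: 0.0879
gripper_force: 0.0
```

>>> apply_moves([
  {"offset": [0,0,4],"spin": 0,"hand": 0},
  {"offset": [0,0,6],"spin": 0,"hand": 0},
  {"offset": [0,0,6],"spin": 0,"hand": 0},
  {"offset": [0,0,6],"spin": 0,"hand": 0},
  {"offset": [0,0,6],"spin": 0,"hand": 0},
])

```text
time: 15.1
ee_pos: [0.4425, -0.2609, 0.1398]
orientation: [[0.987, 0.159, 0.002], [0.159, -0.987, -0.001], [0.001, 0.001, -1.0]]
ft_force: [-0.2, 0.1, 0.9]
finger_gap: 0.088
gripper_force: 0.0
```

```bash
cat >> h.py <<'E'
def stack(f,layers):
    C=cloud(f);z=C[...,2];h=cv2.cvtColor(f['frame'],cv2.COLOR_RGB2HSV)
    m=(abs(C[...,0]-.441)<.07)&(abs(C[...,1]+.26)<.06)
    for n,lo,zz in layers:
        q=m&(z>lo)&(z<.066); print(n,'z',np.round(np.median(z[q&(z<zz+.004)]),4)); rect(f,q,zz,n)
def go(o,x,y,zz,yaw):
    """prints offset (cm), spin to bring TCP to x,y,z (m) with tool x at yaw (deg)"""
    R=np.array(o['orientation']);d=R.T@(np.array([x,y,zz])-o['ee_pos'])*100
    cur=np.degrees(np.arctan2(R[1,0],R[0,0]));s=-np.radians((yaw-cur+90)%180-90)
    print('offset',np.round(d,2),'spin %.3f'%s)
E
python3 - <<'E'
from h import *
f=grab('wrist');o=f['obs'];print(o['time'],o['ee_pos'],np.round(o['orientation'],3).tolist(),o['finger_gap'],o['ft_force'])
pickle.dump(f,open('w11.pkl','wb'));stack(f,[('cut',.05,.058),('pad',.022,.028),('blk',.011,.016)])
E
```

```text
15.1 [ 0.44248601 -0.26089021  0.13976067] [[0.987, 0.159, 0.002], [0.159, -0.987, -0.001], [0.001, 0.001, -1.0]] 0.08797653531837095 [-0.23364873  0.12704429  0.91599648]
cut z 0.0572
cut c=(442.5,-261.0) yaw=9.1 size=66.6x43.8
pad z 0.0271
pad c=(439.7,-260.3) yaw=9.0 size=83.2x53.6
blk z 0.0151
blk c=(438.4,-259.3) yaw=10.4 size=95.5x63.4
```

>>> apply_moves([
  {"offset": [0,0,4],"spin": 0,"hand": 0},
  {"offset": [0,0,8],"spin": 0,"hand": 0},
  {"offset": [0,0,11],"spin": 0,"hand": 0},
  {"offset": [0,0,13],"spin": 0,"hand": 0.2},
  {"offset": [0,0,13.7],"spin": 0,"hand": 0.35},
  {"offset": [0,0,13.7],"spin": 0,"hand": 0.4},
  {"offset": [0,0,13.7],"spin": 0,"hand": 0.4},
  {"offset": [0,0,13.7],"spin": 0,"hand": 0.4},
])

```text
time: 15.95
ee_pos: [0.4427, -0.2611, 0.003]
orientation: [[0.987, 0.159, 0.002], [0.159, -0.987, -0.002], [0.002, 0.002, -1.0]]
ft_force: [0.4, -0.6, 0.2]
finger_gap: 0.0535
gripper_force: 0.0
```

Run:
```python
from h import *
f=grab('wrist');o=f['obs'];print(o['time'],o['ee_pos'],o['finger_gap'],o['ft_force'])
g=grab('side');a=f['frame'][170:290,240:400];b=g['frame'][180:270,330:450]
cv2.imwrite('pics/w12.png',np.hstack([cv2.resize(x,(400,300),interpolation=cv2.INTER_CUBIC)[...,::-1] for x in(a,b)]))
```

```text
15.95 [ 0.44269546 -0.26106897  0.00296176] 0.05352895851786767 [ 0.4027058  -0.63519965  0.19277477]
```

View pics/w12.png

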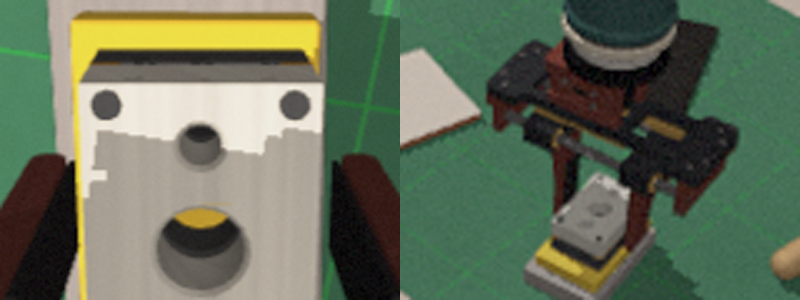

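The fingers straddle the cutter with its centre within about 0.5 mm, tips above the pad. I grip and lift.

>>> apply_moves([
  {"offset": [0,0,0],"spin": 0,"hand": 0.45},
  {"offset": [0,0,0],"spin": 0,"hand": 0.48},
  {"offset": [0,0,0],"spin": 0,"hand": 0.52},
  {"offset": [0,0,0],"spin": 0,"hand": 0.6},
  {"offset": [0,0,0],"spin": 0,"hand": 0.6},
  {"offset": [0,0,-0.3],"spin": 0,"hand": 0.6},
  {"offset": [0,0,-0.7],"spin": 0,"hand": 0.6},
  {"offset": [0,0,-1.5],"spin": 0,"hand": 0.6},
  {"offset": [0,0,-3],"spin": 0,"hand": 0.6},
  {"offset": [0,0,-5],"spin": 0,"hand": 0.6},
  {"offset": [0,0,-8],"spin": 0,"hand": 0.6},
  {"offset": [0,0,-11],"spin": 0,"hand": 0.6},
], grip_force=35)

```text
time: 17.25
ee_pos: [0.4407, -0.2596, 0.1124]
orientation: [[0.987, 0.159, -0.001], [0.159, -0.987, 0.001], [-0.001, -0.001, -1.0]]
ft_force: [0.7, 0.4, -4.6]
finger_gap: 0.044
gripper_force: 35.0
```

Run:
```python
from h import *
f=grab('wrist');o=f['obs'];print(o['time'],o['ee_pos'],o['finger_gap'],o['gripper_force'],o['ft_force'])
stack(f,[('pad',.022,.028),('blk',.011,.016)])
go(o,.4362,.2604,.13,6.1)
```

```text
17.25 [ 0.44074161 -0.25958573  0.11242116] 0.044002515918108144 35.000106438528746 [ 0.74198215  0.40991173 -4.60209927]
pad z 0.0272
pad c=(466.1,-256.1) yaw=-80.8 size=53.5x29.5
blk z 0.0151
blk c=(467.1,-254.3) yaw=-80.8 size=63.9x36.9
offset [  7.82 -51.41  -1.69] spin 0.053
```

>>> apply_moves([
  {"offset": [0.5,-3,-1.7],"spin": 0,"hand": 0.6},
  {"offset": [1.1,-7,-1.7],"spin": 0,"hand": 0.6},
  {"offset": [1.7,-11,-1.7],"spin": 0,"hand": 0.6},
  {"offset": [2.4,-15.5,-1.7],"spin": 0,"hand": 0.6},
  {"offset": [3,-20,-1.7],"spin": 0,"hand": 0.6},
  {"offset": [3.7,-24.5,-1.7],"spin": 0,"hand": 0.6},
  {"offset": [4.4,-29,-1.7],"spin": 0,"hand": 0.6},
  {"offset": [5.1,-33.5,-1.7],"spin": 0.03,"hand": 0.6},
  {"offset": [5.8,-38,-1.7],"spin": 0.053,"hand": 0.6},
  {"offset": [6.5,-42.5,-1.7],"spin": 0.053,"hand": 0.6},
  {"offset": [7.1,-46.5,-1.7],"spin": 0.053,"hand": 0.6},
  {"offset": [7.6,-49.5,-1.7],"spin": 0.053,"hand": 0.6},
])

```text
time: 18.5
ee_pos: [0.4369, 0.243, 0.1282]
orientation: [[0.994, 0.108, -0.0], [0.108, -0.994, 0.001], [-0.0, -0.001, -1.0]]
ft_force: [0.5, -0.1, -4.6]
finger_gap: 0.0442
gripper_force: 35.0
```

>>> apply_moves([
  {"offset": [0.1,-1.4,0],"spin": 0,"hand": 0.6},
  {"offset": [0.2,-1.8,0],"spin": 0,"hand": 0.6},
  {"offset": [0.2,-1.8,0],"spin": 0,"hand": 0.6},
  {"offset": [0.2,-1.8,0],"spin": 0,"hand": 0.6},
  {"offset": [0.2,-1.8,0],"spin": 0,"hand": 0.6},
])

```text
time: 19.0
ee_pos: [0.4378, 0.2573, 0.1285]
orientation: [[0.994, 0.105, -0.0], [0.105, -0.994, -0.0], [-0.0, 0.0, -1.0]]
ft_force: [-0.3, 0.1, -5.2]
finger_gap: 0.0438
gripper_force: 35.0
```

Run:
```python
from h import *
o=manip.get_obs();print(o['time'],o['ee_pos'],o['finger_gap'],o['ft_force'])
go(o,.4362,.2604,-.018,6.1)
```

```text
19.0 [0.43782845 0.25726634 0.12850633] 0.0438285451910359 [-0.31990458  0.06404401 -5.18702455]
offset [-0.12 -0.33 14.65] spin -0.001
```

>>> apply_moves([
  {"offset": [-0.12,-0.33,2],"spin": 0,"hand": 0.6},
  {"offset": [-0.12,-0.33,5],"spin": 0,"hand": 0.6},
  {"offset": [-0.12,-0.33,8],"spin": 0,"hand": 0.6},
  {"offset": [-0.12,-0.33,11],"spin": 0,"hand": 0.6},
  {"offset": [-0.12,-0.33,13],"spin": 0,"hand": 0.6},
  {"offset": [-0.12,-0.33,13.8],"spin": 0,"hand": 0.6},
  {"offset": [-0.12,-0.33,14.2],"spin": 0,"hand": 0.6},
  {"offset": [-0.12,-0.33,14.4],"spin": 0,"hand": 0.6},
  {"offset": [-0.12,-0.33,14.4],"spin": 0,"hand": 0.6},
  {"offset": [-0.12,-0.33,14.4],"spin": 0,"hand": 0.6},
])

```text
time: 20.0
ee_pos: [0.4372, 0.2621, -0.0145]
orientation: [[0.994, 0.107, 0.002], [0.107, -0.994, 0.001], [0.002, -0.001, -1.0]]
ft_force: [-0.1, 0.4, -4.7]
finger_gap: 0.0437
gripper_force: 35.0
```

>>> apply_moves([
  {"offset": [-0.05,0.15,0.2],"spin": 0,"hand": 0.6},
  {"offset": [-0.05,0.15,0.35],"spin": 0,"hand": 0.6},
  {"offset": [-0.05,0.15,0.45],"spin": 0,"hand": 0.6},
  {"offset": [-0.05,0.15,0.5],"spin": 0,"hand": 0.6},
  {"offset": [-0.05,0.15,0.5],"spin": 0,"hand": 0.6},
  {"offset": [-0.05,0.15,0.5],"spin": 0,"hand": 0.6},
])

```text
time: 20.6
ee_pos: [0.436, 0.2603, -0.0204]
orientation: [[0.994, 0.107, -0.0], [0.107, -0.994, 0.0], [-0.0, -0.0, -1.0]]
ft_force: [-0.5, 0.3, -4.8]
finger_gap: 0.044
gripper_force: 35.0
```

>>> apply_moves([
  {"offset": [0,0,0.05],"spin": 0,"hand": 0.6},
  {"offset": [0,0,0.08],"spin": 0,"hand": 0.6},
  {"offset": [0,0,0.08],"spin": 0,"hand": 0.6},
])

```text
time: 20.9
ee_pos: [0.436, 0.2603, -0.0211]
orientation: [[0.994, 0.107, 0.0], [0.107, -0.994, 0.0], [0.0, -0.0, -1.0]]
ft_force: [0.8, -0.6, -3.5]
finger_gap: 0.0434
gripper_force: 35.0
```

>>> apply_moves([
  {"offset": [0,0,0.05],"spin": 0,"hand": 0.6},
  {"offset": [0,0,0.08],"spin": 0,"hand": 0.6},
  {"offset": [0,0,0.08],"spin": 0,"hand": 0.6},
])

```text
time: 21.2
ee_pos: [0.4361, 0.2603, -0.0212]
orientation: [[0.994, 0.107, 0.0], [0.107, -0.994, 0.0], [0.0, -0.0, -1.0]]
ft_force: [-2.3, -1.5, 6.2]
finger_gap: 0.0435
gripper_force: 35.0
```

The cutter is seated. I open slightly, since the case walls are close, and rise.

>>> apply_moves([
  {"offset": [0,0,-0.05],"spin": 0,"hand": 0.55},
  {"offset": [0,0,-0.05],"spin": 0,"hand": 0.48},
  {"offset": [0,0,-0.05],"spin": 0,"hand": 0.45},
  {"offset": [0,0,-0.05],"spin": 0,"hand": 0.45},
  {"offset": [0,0,-0.05],"spin": 0,"hand": 0.45},
  {"offset": [0,0,-0.8],"spin": 0,"hand": 0.45},
  {"offset": [0,0,-2],"spin": 0,"hand": 0.45},
  {"offset": [0,0,-4],"spin": 0,"hand": 0.4},
  {"offset": [0,0,-8],"spin": 0,"hand": 0.2},
  {"offset": [0,0,-12],"spin": 0,"hand": 0},
  {"offset": [0,0,-16],"spin": 0,"hand": 0},
  {"offset": [0,0,-18],"spin": 0,"hand": 0},
])

```text
time: 22.4
ee_pos: [0.4378, 0.261, 0.1627]
orientation: [[0.994, 0.107, 0.006], [0.107, -0.994, 0.003], [0.006, -0.002, -1.0]]
ft_force: [1.3, 0.3, 0.4]
finger_gap: 0.0813
gripper_force: 0.0
```

Run:
```python
from h import *
f=grab('wrist');o=f['obs'];print(o['time'],o['ee_pos'],o['finger_gap'],o['ft_force'])
C=cloud(f);z=C[...,2];m=(abs(C[...,0]-.436)<.06)&(abs(C[...,1]-.26)<.05)
q=m&(z>.027)&(z<.045);print(np.percentile(z[q],[5,50,95]));rect(f,q,.035,'cutter')
P=C[q&(z>.033)];A=np.c_[P[:,:2]-P[:,:2].mean(0),np.ones(len(P))];print('tilt',np.linalg.lstsq(A,P[:,2],rcond=None)[0])
go(o,.440,-.26,.14,9.0)
```

```text
22.4 [0.43775233 0.26104238 0.16273369] 0.08132767338232455 [1.28440114 0.25439249 0.37687383]
[0.03266943 0.03419728 0.03544763]
cutter c=(436.9,259.7) yaw=6.1 size=66.1x43.9
tilt [ 0.00173885 -0.00021491  0.03430949]
offset [-5.35 51.83  2.14] spin -0.050
```

The cutter lies flat in the case, centred. Next is the pad.

>>> apply_moves([
  {"offset": [-0.5,4.5,0],"spin": 0,"hand": 0},
  {"offset": [-1,9,0],"spin": 0,"hand": 0},
  {"offset": [-1.5,13.5,0],"spin": 0,"hand": 0},
  {"offset": [-2,18,0],"spin": 0,"hand": 0},
  {"offset": [-2.4,22.5,0],"spin": 0,"hand": 0},
  {"offset": [-2.8,27,0],"spin": 0,"hand": 0},
  {"offset": [-3.3,31.5,0],"spin": -0.05,"hand": 0},
  {"offset": [-3.8,36,0],"spin": -0.05,"hand": 0},
  {"offset": [-4.3,40.5,0],"spin": -0.05,"hand": 0},
  {"offset": [-4.8,45,0],"spin": -0.05,"hand": 0},
  {"offset": [-5.3,49.5,0],"spin": -0.05,"hand": 0},
  {"offset": [-5.4,51.8,0],"spin": -0.05,"hand": 0},
])

```text
time: 23.65
ee_pos: [0.4372, -0.2642, 0.1582]
orientation: [[0.988, 0.154, 0.001], [0.154, -0.988, -0.001], [0.0, 0.002, -1.0]]
ft_force: [0.3, -0.6, -0.3]
finger_gap: 0.0878
gripper_force: 0.0
```

>>> apply_moves([
  {"offset": [0,0,3],"spin": 0,"hand": 0},
  {"offset": [0,0,3],"spin": 0,"hand": 0},
  {"offset": [0,0,3],"spin": 0,"hand": 0},
  {"offset": [0,0,3],"spin": 0,"hand": 0},
])

```text
time: 24.05
ee_pos: [0.4378, -0.2601, 0.1288]
orientation: [[0.988, 0.157, 0.0], [0.157, -0.988, -0.0], [0.0, 0.0, -1.0]]
ft_force: [-0.8, 0.1, -0.1]
finger_gap: 0.0877
gripper_force: 0.0
```

Run:
```python
from h import *
f=grab('wrist');o=f['obs'];print(o['time'],o['ee_pos'],o['finger_gap'],o['ft_force'])
stack(f,[('pad',.022,.028),('blk',.011,.016)])
go(o,.4397,-.2603,-.0155,9.0)
```

```text
24.05 [ 0.4377573  -0.26008418  0.12879375] 0.08765361107122324 [-0.8453947   0.065821   -0.07833115]
pad z 0.0272
pad c=(439.8,-260.2) yaw=9.0 size=82.7x53.6
blk z 0.0151
blk c=(438.2,-259.4) yaw=10.1 size=95.5x63.5
offset [ 0.18  0.05 14.43] spin 0.001
```

>>> apply_moves([
  {"offset": [0.18,0.05,4],"spin": 0,"hand": 0},
  {"offset": [0.18,0.05,8],"spin": 0,"hand": 0},
  {"offset": [0.18,0.05,11],"spin": 0,"hand": 0.1},
  {"offset": [0.18,0.05,13],"spin": 0,"hand": 0.25},
  {"offset": [0.18,0.05,13.8],"spin": 0,"hand": 0.3},
  {"offset": [0.18,0.05,14],"spin": 0,"hand": 0.3},
  {"offset": [0.18,0.05,14],"spin": 0,"hand": 0.3},
  {"offset": [0.18,0.05,14],"spin": 0,"hand": 0.3},
  {"offset": [0.18,0.05,14],"spin": 0,"hand": 0.3},
], grip_force=20)

```text
time: 25.0
ee_pos: [0.4402, -0.2613, -0.011]
orientation: [[0.988, 0.156, 0.002], [0.156, -0.988, -0.001], [0.001, 0.001, -1.0]]
ft_force: [-0.9, 0.4, 0.2]
finger_gap: 0.0611
gripper_force: 0.0
```

>>> apply_moves([
  {"offset": [0,0,0],"spin": 0,"hand": 0.34},
  {"offset": [0,0,0],"spin": 0,"hand": 0.37},
  {"offset": [0,0,0],"spin": 0,"hand": 0.39},
  {"offset": [0,0,0],"spin": 0,"hand": 0.45},
  {"offset": [0,0,0],"spin": 0,"hand": 0.5},
  {"offset": [0,0,0],"spin": 0,"hand": 0.5},
])

```text
time: 25.6
ee_pos: [0.4393, -0.2607, -0.0119]
orientation: [[0.988, 0.156, -0.0], [0.156, -0.988, 0.0], [-0.0, -0.0, -1.0]]
ft_force: [-1.3, 1.4, 6.2]
finger_gap: 0.0536
gripper_force: 20.0
```

>>> apply_moves([
  {"offset": [0,0,-0.3],"spin": 0,"hand": 0.5},
  {"offset": [0,0,-0.8],"spin": 0,"hand": 0.5},
  {"offset": [0,0,-1.5],"spin": 0,"hand": 0.5},
  {"offset": [0,0,-3],"spin": 0,"hand": 0.5},
  {"offset": [0,0,-5],"spin": 0,"hand": 0.5},
  {"offset": [0,0,-8],"spin": 0,"hand": 0.5},
  {"offset": [0,0,-10],"spin": 0,"hand": 0.5},
  {"offset": [0,0,-10],"spin": 0,"hand": 0.5},
  {"offset": [0,0,-10],"spin": 0,"hand": 0.5},
])

```text
time: 26.5
ee_pos: [0.4395, -0.2609, 0.0882]
orientation: [[0.988, 0.156, 0.001], [0.156, -0.988, -0.001], [0.001, 0.001, -1.0]]
ft_force: [-0.7, 0.4, -1.3]
finger_gap: 0.0533
gripper_force: 20.0
```

Run:
```python
from h import *
f=grab('wrist');o=f['obs'];print(o['time'],o['ee_pos'],o['finger_gap'],o['gripper_force'],o['ft_force'])
stack(f,[('blk',.011,.016)])
C=cloud(f);z=C[...,2];h=cv2.cvtColor(f['frame'],cv2.COLOR_RGB2HSV)
yel=(h[...,0]>18)&(h[...,0]<35)&(h[...,1]>130);yel[270:]=0;print(np.percentile(z[yel],[10,50,90]))
P=C[yel&(abs(z-np.median(z[yel]))<.004)];A=np.c_[P[:,:2]-P[:,:2].mean(0),np.ones(len(P))];print('tilt',np.linalg.lstsq(A,P[:,2],rcond=None)[0])
m=(abs(C[...,0]-.438)<.1)&(abs(C[...,1]+.016)<.1)&(z>.004)&(z<.013);ij=np.argwhere(m);print(ij.min(0),ij.max(0));rect(f,m,.008,'tile')
go(o,.4416,-.0174,o['ee_pos'][2],-14.8)
save(f,'w13.png')
```

```text
26.5 [ 0.43952988 -0.26091677  0.08822679] 0.05329339765860897 19.999899566173553 [-0.74196148  0.43381944 -1.33433096]
blk z 0.0152
blk c=(475.0,-252.8) yaw=-81.0 size=63.3x20.4
[0.12640036 0.12726122 0.12807114]
tilt [-0.00245895 -0.00206474  0.12725661]
[44  0] [252 117]
tile c=(440.0,-23.0) yaw=-14.2 size=150.7x93.1
offset [ 4.010e+00 -2.402e+01 -2.000e-02] spin 0.415
```

>>> apply_moves([
  {"offset": [-1,-0.5,-4],"spin": 0,"hand": 0.5},
  {"offset": [-2,-1,-8],"spin": 0,"hand": 0.5},
  {"offset": [-3,-1.5,-12],"spin": 0,"hand": 0.5},
  {"offset": [-3.7,-1.7,-15],"spin": 0,"hand": 0.5},
  {"offset": [-3.7,-1.7,-15],"spin": 0,"hand": 0.5},
  {"offset": [-3.7,-1.7,-15],"spin": 0,"hand": 0.5},
  {"offset": [-3.7,-1.7,-15],"spin": 0,"hand": 0.5},
])

```text
time: 27.25
ee_pos: [0.3992, -0.2489, 0.2358]
orientation: [[0.988, 0.156, -0.003], [0.156, -0.988, 0.003], [-0.003, -0.003, -1.0]]
ft_force: [0.5, -0.2, -1.4]
finger_gap: 0.0536
gripper_force: 20.0
```

Run:
```python
from h import *
f=grab('wrist');o=f['obs'];print(o['time'],o['ee_pos'],o['finger_gap'],o['ft_force'])
C=cloud(f);z=C[...,2]
m=(abs(C[...,0]-.438)<.1)&(abs(C[...,1]+.016)<.1)&(z>.004)&(z<.013);ij=np.argwhere(m);print(np.median(z[m]),ij.min(0),ij.max(0));rect(f,m,.008,'tile')
m=(abs(C[...,0]-.658)<.1)&(abs(C[...,1]+.135)<.1)&(z>.0035)&(z<.013);ij=np.argwhere(m);print(ij.min(0),ij.max(0));rect(f,m,.006,'mat')
go(o,.4410,-.0172,.10,-14.8)
```

```text
27.25 [ 0.39924537 -0.24888672  0.23577187] 0.05356224798795172 [ 0.5460579  -0.22536887 -1.37785132]
0.006946111906636687 [34 90] [180 200]
tile c=(441.1,-17.6) yaw=-14.8 size=149.5x101.3
[  0 234] [  5 254]
mat c=(581.8,-129.3) yaw=-81.0 size=23.2x5.2
offset [  7.78 -22.19  13.63] spin 0.415
```

>>> apply_moves([
  {"offset": [1.5,-4,3],"spin": 0.05,"hand": 0.5},
  {"offset": [3,-8,6],"spin": 0.1,"hand": 0.5},
  {"offset": [4.5,-12,9],"spin": 0.2,"hand": 0.5},
  {"offset": [6,-16,12],"spin": 0.3,"hand": 0.5},
  {"offset": [7.2,-20,13.6],"spin": 0.4,"hand": 0.5},
  {"offset": [7.78,-22.2,13.6],"spin": 0.415,"hand": 0.5},
  {"offset": [7.78,-22.2,13.6],"spin": 0.415,"hand": 0.5},
  {"offset": [7.78,-22.2,13.6],"spin": 0.415,"hand": 0.5},
  {"offset": [7.78,-22.2,13.6],"spin": 0.415,"hand": 0.5},
  {"offset": [7.78,-22.2,13.6],"spin": 0.415,"hand": 0.5},
])

```text
time: 28.3
ee_pos: [0.4426, -0.0195, 0.1021]
orientation: [[0.966, -0.257, 0.0], [-0.257, -0.966, -0.0], [0.0, 0.0, -1.0]]
ft_force: [-0.7, -0.0, -0.5]
finger_gap: 0.0533
gripper_force: 20.0
```

Run:
```python
from h import *
o=manip.get_obs();print(o['time'],o['ee_pos']);go(o,.4407,-.0173,-.017,-14.8)
```

```text
28.3 [ 0.44260032 -0.01947967  0.10208213]
offset [-0.24 -0.16 11.91] spin -0.001
```

>>> apply_moves([
  {"offset": [-0.24,-0.16,3],"spin": 0,"hand": 0.5},
  {"offset": [-0.24,-0.16,6],"spin": 0,"hand": 0.5},
  {"offset": [-0.24,-0.16,9],"spin": 0,"hand": 0.5},
  {"offset": [-0.24,-0.16,11],"spin": 0,"hand": 0.5},
  {"offset": [-0.24,-0.16,11.7],"spin": 0,"hand": 0.5},
  {"offset": [-0.24,-0.16,11.7],"spin": 0,"hand": 0.5},
  {"offset": [-0.24,-0.16,11.7],"spin": 0,"hand": 0.5},
  {"offset": [-0.24,-0.16,11.7],"spin": 0,"hand": 0.5},
  {"offset": [-0.24,-0.16,11.7],"spin": 0,"hand": 0.5},
])

```text
time: 29.2
ee_pos: [0.4413, -0.0164, -0.0141]
orientation: [[0.967, -0.255, 0.002], [-0.255, -0.967, -0.0], [0.002, -0.0, -1.0]]
ft_force: [0.2, 0.1, -1.3]
finger_gap: 0.0536
gripper_force: 20.0
```

Run:
```python
from h import *
o=manip.get_obs();print(o['time'],o['ee_pos'],o['ft_force']);go(o,.4407,-.0173,-.020,-14.8)
```

```text
29.2 [ 0.44133454 -0.01637266 -0.01410445] [ 0.23100529  0.07883054 -1.27617214]
offset [-0.04  0.11  0.59] spin 0.000
```

>>> apply_moves([
  {"offset": [-0.04,0.1,0.2],"spin": 0,"hand": 0.5},
  {"offset": [-0.04,0.1,0.35],"spin": 0,"hand": 0.5},
  {"offset": [-0.04,0.1,0.45],"spin": 0,"hand": 0.5},
  {"offset": [-0.04,0.1,0.52],"spin": 0,"hand": 0.5},
  {"offset": [-0.04,0.1,0.52],"spin": 0,"hand": 0.5},
  {"offset": [-0.04,0.1,0.52],"spin": 0,"hand": 0.5},
])

```text
time: 29.8
ee_pos: [0.4397, -0.017, -0.0199]
orientation: [[0.967, -0.255, -0.0], [-0.255, -0.967, 0.0], [-0.0, -0.0, -1.0]]
ft_force: [-1.4, 0.5, 7.8]
finger_gap: 0.0538
gripper_force: 20.0
```

>>> apply_moves([
  {"offset": [0,0,0.03],"spin": 0,"hand": 0.5},
  {"offset": [0,0,0.06],"spin": 0,"hand": 0.5},
  {"offset": [0,0,0.06],"spin": 0,"hand": 0.5},
])

```text
time: 30.1
ee_pos: [0.4397, -0.017, -0.0199]
orientation: [[0.967, -0.255, 0.0], [-0.255, -0.967, -0.0], [0.0, -0.0, -1.0]]
ft_force: [-3.6, 0.5, 16.9]
finger_gap: 0.0533
gripper_force: 20.0
```

>>> apply_moves([
  {"offset": [0,0,-0.1],"spin": 0,"hand": 0.5},
  {"offset": [0,0,-0.1],"spin": 0,"hand": 0.42},
  {"offset": [0,0,-0.1],"spin": 0,"hand": 0.36},
  {"offset": [0,0,-0.1],"spin": 0,"hand": 0.3},
  {"offset": [0,0,-0.1],"spin": 0,"hand": 0.3},
  {"offset": [0,0,-0.8],"spin": 0,"hand": 0.2},
  {"offset": [0,0,-2],"spin": 0,"hand": 0.1},
  {"offset": [0,0,-5],"spin": 0,"hand": 0},
  {"offset": [0,0,-9],"spin": 0,"hand": 0},
  {"offset": [0,0,-13],"spin": 0,"hand": 0},
  {"offset": [0,0,-16],"spin": 0,"hand": 0},
  {"offset": [0,0,-16],"spin": 0,"hand": 0},
])

```text
time: 31.3
ee_pos: [0.4431, -0.0176, 0.1435]
orientation: [[0.967, -0.255, 0.008], [-0.255, -0.967, -0.002], [0.009, -0.001, -1.0]]
ft_force: [0.2, -0.2, -0.0]
finger_gap: 0.0878
gripper_force: 0.0
```

```bash
cat > chk.py <<'E'
from h import *
def tilechk(f):
    C=cloud(f);z=C[...,2];h=cv2.cvtColor(f['frame'],cv2.COLOR_RGB2HSV)
    m=(abs(C[...,0]-.44)<.1)&(abs(C[...,1]+.0173)<.09)
    p=m&(z>.014)&(z<.026);print('pad z',np.median(z[p]));rect(f,p,.02,'pad');t=m&(z>.004);ij=np.argwhere(t);print(ij.min(0),ij.max(0));rect(f,t,.008,'tile')
E
python3 - <<'E'
from chk import *
f=grab('wrist');o=f['obs'];print(o['time'],o['ee_pos'],o['ft_force']);tilechk(f)
go(o,.4383,-.2595,.14,10.1)
E
```

```text
31.3 [ 0.44307495 -0.01761004  0.14348154] [ 0.16772154 -0.18241794 -0.03835776]
pad z 0.019129420255032614
pad c=(440.2,-17.7) yaw=-14.7 size=82.9x53.6
[0 0] [399 639]
tile c=(294.7,23.4) yaw=75.2 size=784.3x218.0
offset [ 5.71 23.51  0.38] spin -0.434
```

The pad sits within about 1 mm of the tile centre and square to it. Now the block.

>>> apply_moves([
  {"offset": [1,4,0],"spin": 0,"hand": 0},
  {"offset": [2.2,8.5,0],"spin": -0.1,"hand": 0},
  {"offset": [3.4,13,0],"spin": -0.2,"hand": 0},
  {"offset": [4.5,17.5,0],"spin": -0.3,"hand": 0},
  {"offset": [5.4,22,0],"spin": -0.4,"hand": 0},
  {"offset": [5.7,23.5,0],"spin": -0.434,"hand": 0},
  {"offset": [5.7,23.5,0],"spin": -0.434,"hand": 0},
  {"offset": [5.7,23.5,0],"spin": -0.434,"hand": 0},
  {"offset": [5.7,23.5,0],"spin": -0.434,"hand": 0},
])

```text
time: 32.25
ee_pos: [0.4342, -0.2569, 0.1384]
orientation: [[0.985, 0.175, -0.002], [0.175, -0.985, 0.002], [-0.001, -0.002, -1.0]]
ft_force: [-0.2, 0.7, 0.7]
finger_gap: 0.0877
gripper_force: 0.0
```

Run:
```python
from h import *
f=grab('wrist');o=f['obs'];print(o['time'],o['ee_pos'],o['finger_gap'],o['ft_force'])
x,y,t=0,0,0
C=cloud(f);z=C[...,2];m=(abs(C[...,0]-.438)<.07)&(abs(C[...,1]+.26)<.055)&(z>.008)&(z<.025);print(np.median(z[m]));x,y,t=rect(f,m,.016,'blk')
go(o,x/1000,y/1000,-.030,t)
```

```text
32.25 [ 0.4341781  -0.25691393  0.13838497] 0.08767904435611872 [-0.23682555  0.74967853  0.67076969]
0.015166546850588436
blk c=(438.0,-259.4) yaw=10.1 size=94.9x63.5
offset [ 0.36  0.35 16.84] spin -0.000
```

>>> apply_moves([
  {"offset": [0.36,0.35,4],"spin": 0,"hand": 0},
  {"offset": [0.36,0.35,8],"spin": 0,"hand": 0},
  {"offset": [0.36,0.35,12],"spin": 0,"hand": 0},
  {"offset": [0.36,0.35,15],"spin": 0,"hand": 0},
  {"offset": [0.36,0.35,16.2],"spin": 0,"hand": 0.1},
  {"offset": [0.36,0.35,16.6],"spin": 0,"hand": 0.18},
  {"offset": [0.36,0.35,16.6],"spin": 0,"hand": 0.2},
  {"offset": [0.36,0.35,16.6],"spin": 0,"hand": 0.2},
  {"offset": [0.36,0.35,16.6],"spin": 0,"hand": 0.2},
  {"offset": [0.36,0.35,16.6],"spin": 0,"hand": 0.2},
], grip_force=45)

```text
time: 33.3
ee_pos: [0.4397, -0.2618, -0.0258]
orientation: [[0.985, 0.175, 0.001], [0.175, -0.985, -0.001], [0.001, 0.001, -1.0]]
ft_force: [-0.5, 1.7, 2.1]
finger_gap: 0.0702
gripper_force: 1.0
```

>>> apply_moves([
  {"offset": [0,0,0],"spin": 0,"hand": 0.23},
  {"offset": [0,0,0],"spin": 0,"hand": 0.25},
  {"offset": [0,0,0],"spin": 0,"hand": 0.27},
  {"offset": [0,0,0],"spin": 0,"hand": 0.32},
  {"offset": [0,0,0],"spin": 0,"hand": 0.4},
  {"offset": [0,0,0],"spin": 0,"hand": 0.4},
])

```text
time: 33.9
ee_pos: [0.4381, -0.2596, -0.0264]
orientation: [[0.985, 0.174, -0.001], [0.174, -0.985, 0.003], [-0.001, -0.003, -1.0]]
ft_force: [-0.6, 7.6, 4.7]
finger_gap: 0.0635
gripper_force: 45.0
```

The grip is a bit high. I reopen, go 3 mm lower and grip again.

>>> apply_moves([
  {"offset": [0,0,0],"spin": 0,"hand": 0.2},
  {"offset": [0,0,0],"spin": 0,"hand": 0.2},
  {"offset": [0,0,0],"spin": 0,"hand": 0.2},
  {"offset": [0,0,0.2],"spin": 0,"hand": 0.2},
  {"offset": [0,0,0.3],"spin": 0,"hand": 0.2},
  {"offset": [0,0,0.3],"spin": 0,"hand": 0.2},
  {"offset": [0,0,0.3],"spin": 0,"hand": 0.2},
  {"offset": [0,0,0.3],"spin": 0,"hand": 0.2},
])

```text
time: 34.7
ee_pos: [0.4391, -0.2616, -0.0299]
orientation: [[0.985, 0.175, -0.0], [0.175, -0.985, 0.0], [-0.0, -0.0, -1.0]]
ft_force: [-0.9, -0.0, 0.4]
finger_gap: 0.0701
gripper_force: 0.0
```

Run:
```python
from h import *
f=grab('wrist');o=f['obs'];print(o['time'],o['ee_pos'],o['finger_gap'],o['ft_force'])
C=cloud(f);z=C[...,2];m=(abs(C[...,0]-.438)<.08)&(abs(C[...,1]+.26)<.055)&(z>.008)&(z<.025);m[225:]=0
x,y,t=rect(f,m,.016,'blk part')
# block lateral centre in tool y
p=C[m][:,:2]-np.array(o['ee_pos'])[:2];R=np.array(o['orientation']);ty=p@R[:2,1];print('tool y range',ty.min(),ty.max(),'tool x max',(p@R[:2,0]).max())
```

```text
34.7 [ 0.43906269 -0.26162438 -0.02988828] 0.07010103029383834 [-0.89279611 -0.02535137  0.37933521]
blk part c=(471.7,-253.9) yaw=-79.9 size=63.1x28.5
tool y range -0.034071025124781724 0.030170151660980363 tool x max 0.04682305380217107
```

>>> apply_moves([
  {"offset": [-0.1,-0.2,0],"spin": 0,"hand": 0.2},
  {"offset": [-0.1,-0.2,0],"spin": 0,"hand": 0.2},
  {"offset": [-0.1,-0.2,0],"spin": 0,"hand": 0.23},
  {"offset": [-0.1,-0.2,0],"spin": 0,"hand": 0.25},
  {"offset": [-0.1,-0.2,0],"spin": 0,"hand": 0.27},
  {"offset": [-0.1,-0.2,0],"spin": 0,"hand": 0.32},
  {"offset": [-0.1,-0.2,0],"spin": 0,"hand": 0.4},
  {"offset": [-0.1,-0.2,0],"spin": 0,"hand": 0.4},
  {"offset": [-0.1,-0.2,0],"spin": 0,"hand": 0.4},
])

```text
time: 35.65
ee_pos: [0.4378, -0.2598, -0.0298]
orientation: [[0.985, 0.175, 0.0], [0.175, -0.985, 0.0], [0.0, -0.0, -1.0]]
ft_force: [0.4, 0.4, 0.2]
finger_gap: 0.0638
gripper_force: 45.0
```

>>> apply_moves([
  {"offset": [0,0,-0.3],"spin": 0,"hand": 0.4},
  {"offset": [0,0,-0.8],"spin": 0,"hand": 0.4},
  {"offset": [0,0,-1.5],"spin": 0,"hand": 0.4},
  {"offset": [0,0,-3],"spin": 0,"hand": 0.4},
  {"offset": [0,0,-5],"spin": 0,"hand": 0.4},
  {"offset": [0,0,-8],"spin": 0,"hand": 0.4},
  {"offset": [0,0,-11],"spin": 0,"hand": 0.4},
  {"offset": [0,0,-13],"spin": 0,"hand": 0.4},
  {"offset": [0,0,-13],"spin": 0,"hand": 0.4},
  {"offset": [0,0,-13],"spin": 0,"hand": 0.4},
])

```text
time: 36.65
ee_pos: [0.4374, -0.2596, 0.1]
orientation: [[0.985, 0.175, 0.0], [0.175, -0.985, -0.0], [0.0, 0.0, -1.0]]
ft_force: [-0.9, 0.9, -8.0]
finger_gap: 0.0635
gripper_force: 45.0
```

```bash
cat > held.py <<'E'
from h import *
f=grab('wrist');o=f['obs'];print(o['time'],o['ee_pos'],o['finger_gap'],o['gripper_force'],o['ft_force'])
C=cloud(f);R=np.array(o['orientation']);p=(C-np.array(o['ee_pos']))@R
m=(p[...,2]<-.02)&(p[...,2]>-.06)&(abs(p[...,0])<.07)&(abs(p[...,1])<.04);m[228:]=0
P=p[m];A=np.c_[P[:,:2]-P[:,:2].mean(0),np.ones(len(P))];print('held top (tool z, tilt)',np.linalg.lstsq(A,P[:,2],rcond=None)[0],'x max',P[:,0].max(),'y',P[:,1].min(),P[:,1].max())
go(o,.590,-.16,.19,-66.1)
go(o,.590,-.16,.19,23.9)
E
python3 held.py
```

```text
36.65 [ 0.43737059 -0.2595722   0.10003016] 0.0634756581170824 44.99542772769928 [-0.93346613  0.92714638 -8.01395395]
held top (tool z, tilt) [ 0.06247728 -0.00238867 -0.04467608] x max 0.047788746731823 y -0.032094496328488105 0.032227864082707114
offset [16.77 -7.13 -9.  ] spin 1.329
offset [16.77 -7.13 -9.  ] spin -0.241
```

Run:
```python
from h import *
f=grab('wrist');o=f['obs'];C=cloud(f);R=np.array(o['orientation']);p=(C-np.array(o['ee_pos']))@R
m=(p[...,2]<-.035)&(p[...,2]>-.055)&(p[...,0]<.043)&(abs(p[...,1])<.028);m[226:]=0
P=p[m];A=np.c_[P[:,:2],np.ones(len(P))];print(len(P),P[:,0].min(),np.linalg.lstsq(A,P[:,2],rcond=None)[0])
go(o,.659,-.1349,.10,23.9)
```

```text
5921 0.017965103806564426 [-0.00189008 -0.00166589 -0.04499934]
offset [24.06 -8.34 -0.1 ] spin -0.241
```

The block is level in the grip. I carry it to above the mat.

>>> apply_moves([
  {"offset": [2,-0.7,0],"spin": 0,"hand": 0.4},
  {"offset": [5,-1.7,0],"spin": 0,"hand": 0.4},
  {"offset": [8,-2.8,0],"spin": -0.05,"hand": 0.4},
  {"offset": [11,-3.8,0],"spin": -0.1,"hand": 0.4},
  {"offset": [14,-4.9,0],"spin": -0.15,"hand": 0.4},
  {"offset": [17,-5.9,0],"spin": -0.2,"hand": 0.4},
  {"offset": [20,-6.9,0],"spin": -0.241,"hand": 0.4},
  {"offset": [22.5,-7.8,0],"spin": -0.241,"hand": 0.4},
  {"offset": [24.05,-8.35,0],"spin": -0.241,"hand": 0.4},
  {"offset": [24.05,-8.35,0],"spin": -0.241,"hand": 0.4},
  {"offset": [24.05,-8.35,0],"spin": -0.241,"hand": 0.4},
  {"offset": [24.05,-8.35,0],"spin": -0.241,"hand": 0.4},
])

```text
time: 37.95
ee_pos: [0.658, -0.1357, 0.0987]
orientation: [[0.915, 0.405, -0.003], [0.405, -0.915, 0.001], [-0.003, -0.002, -1.0]]
ft_force: [-0.7, -0.2, -7.7]
finger_gap: 0.0636
gripper_force: 45.0
```

Run:
```python
from h import *
o=manip.get_obs();print(o['time'],o['ee_pos'],o['ft_force']);go(o,.659,-.1349,-.0238,23.9)
```

```text
37.95 [ 0.65796806 -0.13567101  0.09867393] [-0.73567958 -0.15438165 -7.67079931]
offset [ 0.16 -0.   12.25] spin -0.001
```

>>> apply_moves([
  {"offset": [0.1,0,3],"spin": 0,"hand": 0.4},
  {"offset": [0.1,0,6],"spin": 0,"hand": 0.4},
  {"offset": [0.1,0,9],"spin": 0,"hand": 0.4},
  {"offset": [0.1,0,11],"spin": 0,"hand": 0.4},
  {"offset": [0.1,0,11.6],"spin": 0,"hand": 0.4},
  {"offset": [0.1,0,11.6],"spin": 0,"hand": 0.4},
  {"offset": [0.1,0,11.6],"spin": 0,"hand": 0.4},
  {"offset": [0.1,0,11.6],"spin": 0,"hand": 0.4},
])

```text
time: 38.75
ee_pos: [0.6622, -0.1357, -0.0141]
orientation: [[0.914, 0.405, 0.003], [0.405, -0.914, -0.001], [0.002, 0.002, -1.0]]
ft_force: [0.1, -0.2, -8.0]
finger_gap: 0.0635
gripper_force: 45.0
```

Run:
```python
from h import *
o=manip.get_obs();print(o['time'],o['ee_pos'],o['ft_force']);go(o,.659,-.1349,-.0238,23.9)
```

```text
38.75 [ 0.66220194 -0.13574018 -0.01414255] [ 0.08771094 -0.21607899 -8.02411376]
offset [-0.26 -0.21  0.96] spin -0.001
```

>>> apply_moves([
  {"offset": [-0.15,-0.1,0.3],"spin": 0,"hand": 0.4},
  {"offset": [-0.15,-0.1,0.6],"spin": 0,"hand": 0.4},
  {"offset": [-0.15,-0.1,0.6],"spin": 0,"hand": 0.4},
  {"offset": [-0.15,-0.1,0.6],"spin": 0,"hand": 0.4},
  {"offset": [-0.15,-0.1,0.6],"spin": 0,"hand": 0.4},
])

```text
time: 39.25
ee_pos: [0.6591, -0.1348, -0.0218]
orientation: [[0.914, 0.405, 0.0], [0.405, -0.914, 0.0], [0.0, -0.0, -1.0]]
ft_force: [0.8, 0.7, -7.2]
finger_gap: 0.0637
gripper_force: 45.0
```

Run:
```python
from h import *
o=manip.get_obs();print(o['time'],o['ee_pos'],o['ft_force']);go(o,.659,-.1349,-.0238,23.9)
```

```text
39.25 [ 0.65911389 -0.13479141 -0.02182629] [ 0.76024937  0.72554205 -7.16754546]
offset [-0.01  0.01  0.2 ] spin -0.000
```

>>> apply_moves([
  {"offset": [0,0,0.08],"spin": 0,"hand": 0.4},
  {"offset": [0,0,0.14],"spin": 0,"hand": 0.4},
  {"offset": [0,0,0.2],"spin": 0,"hand": 0.4},
  {"offset": [0,0,0.2],"spin": 0,"hand": 0.4},
  {"offset": [0,0,0.2],"spin": 0,"hand": 0.4},
])

```text
time: 39.75
ee_pos: [0.6591, -0.1348, -0.0238]
orientation: [[0.914, 0.405, 0.0], [0.405, -0.914, 0.0], [0.0, -0.0, -1.0]]
ft_force: [-0.1, -0.6, -5.7]
finger_gap: 0.0637
gripper_force: 45.0
```

>>> apply_moves([
  {"offset": [0,0,0.06],"spin": 0,"hand": 0.4},
  {"offset": [0,0,0.1],"spin": 0,"hand": 0.4},
  {"offset": [0,0,0.1],"spin": 0,"hand": 0.4},
])

```text
time: 40.05
ee_pos: [0.6591, -0.1348, -0.0238]
orientation: [[0.914, 0.405, 0.0], [0.405, -0.914, -0.0], [0.0, 0.0, -1.0]]
ft_force: [-4.4, 0.8, 5.9]
finger_gap: 0.0634
gripper_force: 45.0
```

The block rests on the mat (load is transferred). I release and rise.

>>> apply_moves([
  {"offset": [0,0,-0.06],"spin": 0,"hand": 0.35},
  {"offset": [0,0,-0.06],"spin": 0,"hand": 0.27},
  {"offset": [0,0,-0.06],"spin": 0,"hand": 0.22},
  {"offset": [0,0,-0.06],"spin": 0,"hand": 0.15},
  {"offset": [0,0,-0.06],"spin": 0,"hand": 0.12},
  {"offset": [0,0,-0.8],"spin": 0,"hand": 0.1},
  {"offset": [0,0,-2],"spin": 0,"hand": 0},
  {"offset": [0,0,-5],"spin": 0,"hand": 0},
  {"offset": [-2,0,-9],"spin": 0,"hand": 0},
  {"offset": [-4,0,-13],"spin": 0,"hand": 0},
  {"offset": [-6,0,-18],"spin": 0,"hand": 0},
  {"offset": [-8,0,-22],"spin": 0,"hand": 0},
])

```text
time: 41.25
ee_pos: [0.5856, -0.1675, 0.1983]
orientation: [[0.914, 0.405, 0.002], [0.405, -0.914, -0.001], [0.001, 0.001, -1.0]]
ft_force: [1.0, 0.2, -0.1]
finger_gap: 0.088
gripper_force: 0.0
```

>>> apply_moves([
  {"offset": [0,0,-1],"spin": 0,"hand": 0},
  {"offset": [0,0,-1],"spin": 0,"hand": 0},
  {"offset": [0,0,-1],"spin": 0,"hand": 0},
  {"offset": [0,0,-1],"spin": 0,"hand": 0},
])

```text
time: 41.65
ee_pos: [0.5851, -0.1665, 0.2031]
orientation: [[0.914, 0.405, -0.003], [0.405, -0.914, 0.001], [-0.002, -0.003, -1.0]]
ft_force: [-0.1, 0.7, -0.4]
finger_gap: 0.0877
gripper_force: 0.0
```

Run:
```python
from h import *
f=grab('wrist');o=f['obs'];print(o['time'],o['ee_pos'],o['finger_gap'],o['ft_force'])
C=cloud(f);z=C[...,2];V=cv2.cvtColor(f['frame'],cv2.COLOR_RGB2HSV)[...,2]
n=(abs(C[...,0]-.659)<.09)&(abs(C[...,1]+.135)<.09)
b=n&(z>.016)&(z<.028);print(np.median(z[b]));rect(f,b,.022,'blk');rect(f,n&(z>.0035)&((V<60)|b),.006,'mat')
t=(abs(C[...,0]-.44)<.1)&(abs(C[...,1]+.0173)<.09)&(z>.004)&(z<.03);ij=np.argwhere(t);print(ij.min(0),ij.max(0));rect(f,t,.008,'tile')
rect(f,t&(z>.014),.02,'pad')
g=grab('scene');cv2.imwrite('pics/end.png',np.vstack([np.hstack([cv2.resize(x,(400,280),interpolation=cv2.INTER_AREA)]) for x in(f['frame'],g['frame'][100:380,100:500])])[...,::-1])
```

```text
41.65 [ 0.58509318 -0.16647253  0.20313923] 0.08768488251680724 [-0.05452267  0.6604847  -0.44848672]
0.021222634680875402
blk c=(659.0,-135.9) yaw=23.9 size=94.5x63.7
mat c=(401.2,-244.5) yaw=-66.0 size=938.9x260.8
[161 103] [287 233]
tile c=(442.6,-16.8) yaw=-14.9 size=150.9x99.9
pad c=(442.3,-18.8) yaw=-14.8 size=86.3x53.9
```

View pics/end.png

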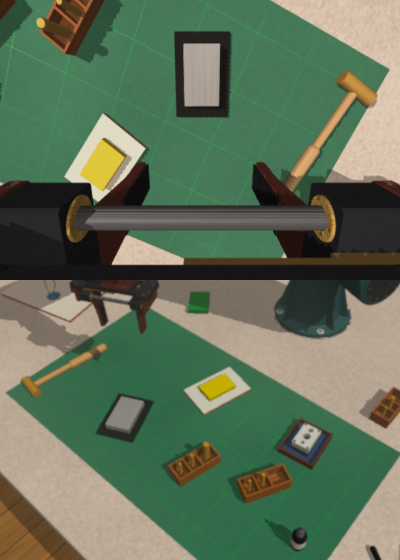

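The final views show everything in place. The block is centred on the mat (wrist half, 202,75), the pad is on the tile (102,163), and the cutter is in the case (scene half, 307,437). The punch is in caddy A (207,452), and the hammer and bottle are where they started. I hand in.

```bash
python3 -c "
from workcell import manip
print(manip.hand_in())"
```

```text
the job is handed in; nothing more can be done
None
```

I took the stack apart top-down and handed the job in at about 42 s of robot time: the punch is upright in the right-hand caddy's empty bay, the cutter is flat in its case, and the pad and block are square and centred to about 1 mm on the tile and mat; the hammer and glue bottle were left alone.

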